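Find the sander battery in the lidded tubs and put it on charge

TASK

The sander's battery pack is in one of the three lidded tubs. Starting with the tub on the robot's left and going along the row, take the lids off one by one, laying each flat on the bench, handle up, and leaving it there, and open no more tubs than it takes to find the battery; then stand the battery upright, fully home in the charger bay, its long side along the bay. Set things down gently, leave what else is in the tubs where it is, and do not disturb the sander, the glue or the varnish.

Things in the scene. Friction and masses are not known exactly. Their poses are not given: they have to be found in the camera images.
- battery_mid (a point): Centre of the sander battery: an upright black box with grey side panels and two brass strips on top, 40 mm (its x) by 62 mm (its y) by 80 mm tall (z), 0.25 kg, same either way round. It stands upright in one tub, within 7 mm of its middle, its y along the row within 5 deg: finger room there only beside the faces 40 mm apart (about 6 mm at the other two). Its foot is 40 mm below this point.
- bay (a point): Charger bay: centre of its floor, 12 mm above the bench; x along the bay, y across, z up. Cheeks 50 mm long (x), 16 mm thick rise 84 mm above this floor, inner faces at y = +/-27 mm; 8 mm high lips have inner faces at x = +/-37 mm. The battery stands here upright, its 62 mm length along x, either way round. Fingers have room only beyond the bay's two ends.
- charger: The charger: a grey unit fixed to the bench, base 110 mm (its x) by 92 mm (its y), 96 mm tall over its cheeks; origin under its centre, axes as the bay's.
- sanding_block_mid (a point): Centre of a black rubber sanding block, 100 x 56 x 32 mm, lying in one of the tubs. To be left there.
- puck_mid (a point): Centre of a round black rubber pad, 62 mm diameter, 45 mm tall, lying in one of the tubs. To be left there.
- sander: Bystander: an orbital sander standing on its pad, 128 mm diameter, 132 mm tall; origin under its centre, on the bench.
- glue: Bystander: a white glue bottle, 60 mm diameter, 190 mm tall; origin under its centre.
- varnish: Bystander: a varnish can, 74 mm diameter, 90 mm tall; origin under its centre.
- tub_left (a point): Tub at the left (+y) end of the row, left as seen by the robot: centre of its inner floor, 8 mm above the bench; x along the tub, y along the row towards the left tub, z up. White, inside 138 mm (x) by 74 mm (y), walls 3 mm, rim 99 mm above the bench. The three identical tubs stand 100 mm apart in a plywood tray (168 mm in x, 300 mm in y, centred on the middle tub), fixed to the bench.
- lid_left_handle (a point): Loose white lid that starts on the left tub: centre of its handle, a block 60 mm long (x), 18 mm wide (y), 36 mm tall, on a 144 x 80 x 5 mm plate whose top is 18 mm below this point. A 129 x 65 x 6 mm plug under the plate sits in the tub with 4.5 mm play. Underside 29 mm below this point (so this point is 29 mm up when the lid lies on the bench). Starts with x along the tub. 0.12 kg.
- tub_mid (a point): Tub at the middle of the row: centre of its inner floor, 8 mm above the bench; x along the tub, y along the row towards the left tub, z up. White, inside 138 mm (x) by 74 mm (y), walls 3 mm, rim 99 mm above the bench. The three identical tubs stand 100 mm apart in a plywood tray (168 mm in x, 300 mm in y, centred on the middle tub), fixed to the bench.
- lid_mid_handle (a point): Loose white lid that starts on the mid tub: centre of its handle, a block 60 mm long (x), 18 mm wide (y), 36 mm tall, on a 144 x 80 x 5 mm plate whose top is 18 mm below this point. A 129 x 65 x 6 mm plug under the plate sits in the tub with 4.5 mm play. Underside 29 mm below this point (so this point is 29 mm up when the lid lies on the bench). Starts with x along the tub. 0.12 kg.
- tub_right (a point): Tub at the right (-y) end of the row: centre of its inner floor, 8 mm above the bench; x along the tub, y along the row towards the left tub, z up. White, inside 138 mm (x) by 74 mm (y), walls 3 mm, rim 99 mm above the bench. The three identical tubs stand 100 mm apart in a plywood tray (168 mm in x, 300 mm in y, centred on the middle tub), fixed to the bench.
- lid_right_handle (a point): Loose white lid that starts on the right tub: centre of its handle, a block 60 mm long (x), 18 mm wide (y), 36 mm tall, on a 144 x 80 x 5 mm plate whose top is 18 mm below this point. A 129 x 65 x 6 mm plug under the plate sits in the tub with 4.5 mm play. Underside 29 mm below this point (so this point is 29 mm up when the lid lies on the bench). Starts with x along the tub. 0.12 kg.
Not all that is in view belongs to the job. What is shaped like the part that bears lid_mid_handle but turquoise is not meant.

How it is judged (in metres and radians):
On the way, in this order (a step that is already met when the one before it is completed fails the run):
1. the left tub's lid lies flat on the bench (height (world z) of lid_left_handle between 0.02 and 0.038 m and angle between lid_left_handle's own z axis and vertical below 0.1 rad), for 0.2 s.
2. the battery has been lifted out of its tub (height (world z) of battery_mid above 0.13 m), for 0.1 s.
3. the battery stands home in the charger bay (x of battery_mid in the frame of bay between -0.009 and 0.009 m and y of battery_mid in the frame of bay between -0.009 and 0.009 m and z of battery_mid in the frame of bay between 0.036 and 0.044 m and angle between battery_mid's own z axis and vertical below 0.06 rad and angle between the y axis of battery_mid and the x axis of bay, either way round below 0.15 rad), for 0.2 s.
At the end, for the whole second after the job is handed in: Battery upright (3 deg) in the bay, within 9 mm of its centre and 4 mm of its floor, 62 mm length along the bay within 8 deg; left lid and every other lid taken off flat on the bench, handle up; other lids on (12 mm); sanding block and pad where they were (30 mm); all at rest (all of step 1 and all of step 3 and linear speed of each of battery, lid_left, lid_mid, lid_right below 0.02 m/s and ((height (world z) of lid_mid_handle between 0.02 and 0.038 m and angle between lid_mid_handle's own z axis and vertical below 0.1 rad) or distance of lid_mid_handle from where it was at the start of the episode below 0.012 m) and ((height (world z) of lid_right_handle between 0.02 and 0.038 m and angle between lid_right_handle's own z axis and vertical below 0.1 rad) or distance of lid_right_handle from where it was at the start of the episode below 0.012 m) and distance of each of sanding_block_mid, puck_mid from where it was at the start of the episode below 0.03 m); the robot touches nothing.
It fails at once if a tub is opened before one to the left of it ((distance of lid_mid_handle from where it was at the start of the episode above 0.03 m and distance of lid_left_handle from where it was at the start of the episode below 0.03 m) or (distance of lid_right_handle from where it was at the start of the episode above 0.03 m and distance of lid_mid_handle from where it was at the start of the episode below 0.03 m)).
It fails at once if a tub is opened although the battery was in one to the left of it ((distance of lid_mid_handle from where it was at the start of the episode above 0.03 m and horizontal distance between each of sanding_block_mid, puck_mid and tub_left above 0.06 m) or (distance of lid_right_handle from where it was at the start of the episode above 0.03 m and horizontal distance between any of sanding_block_mid, puck_mid and tub_right below 0.06 m)).
It fails at once if the sanding block or the round pad is shifted more than 30 mm (distance of any of sanding_block_mid, puck_mid from where it was at the start of the episode above 0.03 m).
It fails at once if the sander, the glue or the varnish is shifted more than 25 mm or tipped (distance of any of sander, glue, varnish from where it was at the start of the episode above 0.025 m or angle between any of sander, glue, varnish's own z axis and vertical above 0.2 rad).
It fails at once if the battery or a lid is dropped: out of the fingers and moving faster than 0.4 m/s (battery) or 0.6 m/s (lid) ((contact force between the fingers and battery below 0.05 N and linear speed of battery above 0.4 m/s) or ((contact force between the fingers and lid_left below 0.05 N and linear speed of lid_left above 0.6 m/s) or (contact force between the fingers and lid_mid below 0.05 N and linear speed of lid_mid above 0.6 m/s) or (contact force between the fingers and lid_right below 0.05 N and linear speed of lid_right above 0.6 m/s))).
It also fails if it takes over 72 s, if anything falls off the work surface, if the arm or the gripper's body presses on something with over 40 N, if the wrist force passes 120 N, or if a joint passes its speed limit or range.

ROBOT

A 6-joint arm with a two-finger parallel gripper is mounted at the origin on the work surface. World frame = base frame: x ahead of the robot, y to its left, z up, the work surface at z = 0. Lengths are in mm, angles in rad, forces in N, time in s.
With the tool pointing down it reaches from about 300 to 825 mm from the base axis. Payload 5.4 kg.
Tool frame: the origin (TCP) lies between the finger pads; the fingertips stand manip.tip_extent ahead of it and the grasp point (between the pads) lies 11 mm behind it (manip.tip_extent is the distance from the TCP to the fingertips, in mm); y points along the fingers, z is the direction in which the jaws open and shut, and the axes are right-handed (so a half turn about y gives the same grasp; the last joint's range is limited). The gripper opens to 92 mm and grips with 3 to 60 N. Pads are 20 mm wide; open, the fingers measure 128 mm over their backs; the gripper's body (75 mm by 189 mm) begins 69 mm behind the grasp point.
Start: joints at [-1.354, 0.158, 1.597, -0, 1.386, -0.21], TCP at [238.002, -523.413, 222.601] pointing down, gripper open.
Joint ranges: [-2.91, 2.91], [-0.94, 2.29], [0.18, 2.7], [-1.29, 4.43], [0.17, 2.64], [-3, 3]. Speed limits (rad/s): [2.57, 2.57, 3.14, 3.14, 3.14, 3.14].

INTERFACE

Orientations are given as a unit quaternion [w, x, y, z].
In Python, from plant import manip, vision gives the robot as it stands.
- The arm moves only by the tool servo_tool, never from a script. Its argument "steps" is a list that holds one entry, the list of rows, each a list of 6 numbers: the shift along the tool's x, y, z in m, then the turn, a rotation vector about the tool's x, y, z in degrees. In form: [[[tx, ty, tz, rx, ry, rz], ...]]. A call has 1 to 20 rows; each row shifts and turns the commanded pose from where the row before left it, along the tool's axes as they then stand; what a row does not reach is not made up. A row lasts 1/12 s, in which the tool goes at most 41.7 mm and 7.16 degrees, less where a joint would pass 70% of its speed; a pose out of reach is approached as far as the arm can. A call is refused whole if a number of a shift passes 0.0417 or a number of a turn 7.16, either way. A call with a gripper value outside its range is refused whole. "claw" is the gripper command: -1 is shut, 1 is fully open, values between are in proportion, set as the call begins (left out, the last holds). The fingers move at their own pace and stop on an object; "grip_force" is the grip in N (left out, the last holds). Time passes only in rows, so rows that do not move let the fingers close. It gives the time, the measured TCP pose, the force and the opening at its end, in the units of the state.
- manip.read_state(): the state, without advancing time (a new reading comes with each control period).
- vision.grab_frame(name): name is "scene" or "top" or "wrist"; returns the picture (480x640x3 uint8, red, green, blue); there is no depth.
- vision.camera_info(name): a dict with "K" (3x3 intrinsics, pixels), "camera_from_world" (4x4, takes a point from world to camera coordinates). Camera axes: x right, y up, looking along -z (the intrinsics and any distortion apply to the point x, -y, -z); pixel columns grow to the right and rows downward; lengths in mm; the calibration is good to about 2 mm. A picture is of the moment at which its call begins: read the wrist's pose just before it. camera_info takes no time and is no camera call; for the wrist camera it gives the pose at the moment of the call.
- manip.close_job(): hands the job in, once; it reports no verdict.
The state is a dict: "t": time; "joints": joint angles; "qvel": joint speeds; "effort": joint torques, N m; "position": TCP position; "ee_rot": TCP orientation; "wrist_force": force on the tool from outside, world axes, zero at the start; "torque": the same for the moment, N m; "grip_width": finger opening in mm.
Only numpy, scipy, OpenCV 4.12 (cv2) and the standard library are available. Lean on these libraries where they do the work, as an engineer would, in place of code of your own. Each camera call takes 0.05 s, during which the arm holds its last target.

## Working session

There is one attempt and no reset: what is moved stays moved. The work goes in short steps, Python scripts to look and compute and a tool call to move; the robot and the scene stay as the last step left them, time stands still between calls to the robot, and variables do not carry over. Pictures are saved under pics/ and viewed, and the job is handed in when it is done.

Besides the shell and the picture viewer there is one more tool, called after "Request:" in YAML: its name, and indented under it one key for each argument. servo_tool: Moves the arm, as the interface text tells. Its arguments: {"type":"object","properties":{"steps":{"type":"array","items":{"type":"array","items":{"type":"array","items":{"type":"number"}}}},"claw":{"type":"number"},"grip_force":{"type":"number"}},"required":["steps"]}

```bash
ls; mkdir -p pics; python3 - <<'E'
from plant import manip, vision
import cv2
print(manip.read_state()); print(manip.tip_extent)
for n in ["scene","top","wrist"]:
    i=vision.camera_info(n); print(n,i)
    cv2.imwrite(f"pics/{n}0.png",vision.grab_frame(n)[:,:,::-1])
E
```

```text
pics
{'t': 0.0, 'joints': array([-1.35411891e+00,  1.59036446e-01,  1.59818757e+00, -1.08133030e-05,
        1.38619893e+00, -2.10118038e-01]), 'qvel': array([-0.00078446, -0.00191751,  0.00057783, -0.00160488,  0.00121701,
        0.00108836]), 'effort': array([ 2.19511035e-04, -3.85576701e+01, -3.22104621e+01,  7.01276469e-02,
        3.79854196e-02, -1.40338898e-04]), 'position': array([ 237.86209679, -522.84138598,  221.64835522]), 'ee_rot': array([ 0.14974708, -0.14975884,  0.69171411, -0.69041994]), 'wrist_force': array([0.1508041 , 0.07481542, 0.30283903]), 'torque': array([-0.06423692,  0.01488186,  0.04926326]), 'grip_width': 91.84725325265974}
8.0
scene {'K': array([[472.56870552,   0.        , 319.18531166],
       [  0.        , 472.56870552, 231.5953585 ],
       [  0.        ,   0.        ,   1.        ]]), 'camera_from_world': array([[ 4.17704785e-01,  9.08526489e-01, -1.01158426e-02,
        -2.91698108e+02],
       [-4.87413566e-01,  2.33461841e-01,  8.41381949e-01,
         1.61107276e+02],
       [ 7.66779452e-01, -3.46518668e-01,  5.40346264e-01,
        -1.548093
[... 453 characters left out ...]
      [-1.26578815e-01,  1.69775091e-02,  9.91811256e-01,
        -1.22813628e+03],
       [ 0.00000000e+00,  0.00000000e+00,  0.00000000e+00,
         1.00000000e+00]])}
wrist {'K': array([[368.52471272,   0.        , 320.95257282],
       [  0.        , 368.52471272, 238.65010257],
       [  0.        ,   0.        ,   1.        ]]), 'camera_from_world': array([[ 4.14750397e-01, -9.09930680e-01, -2.87486724e-03,
        -5.73623260e+02],
       [ 8.84071210e-01,  4.03707437e-01, -2.35453608e-01,
         2.82038374e+01],
       [ 2.15407067e-01,  9.51128901e-02,  9.71881337e-01,
        -3.89265202e+02],
       [ 0.00000000e+00,  0.00000000e+00,  0.00000000e+00,
         1.00000000e+00]])}
```

View pics/top0.png

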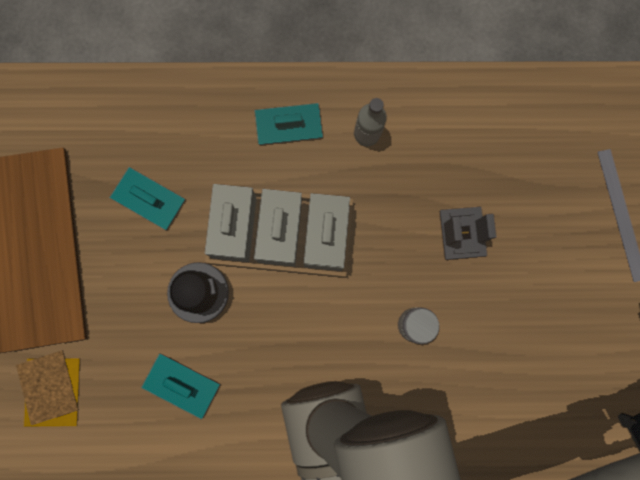

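View pics/scene0.png

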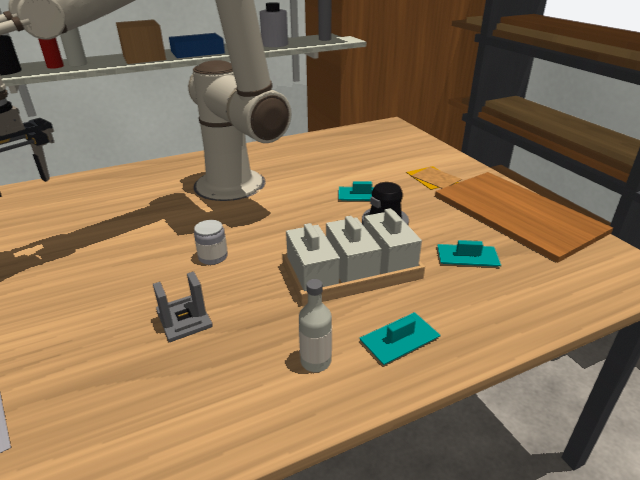

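View pics/wrist0.png

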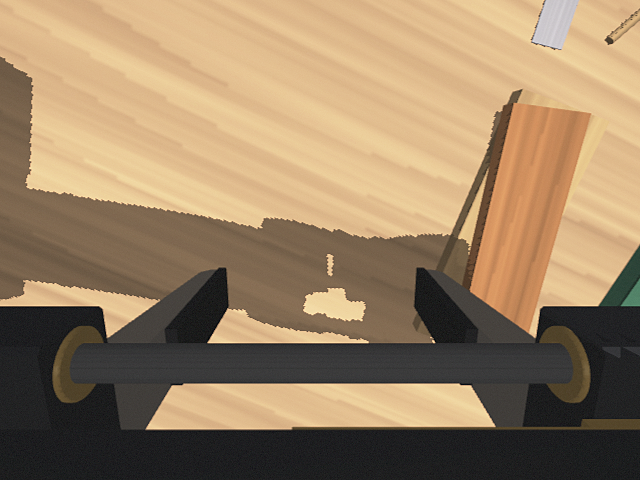

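```bash
cat > h.py <<'E'
from plant import manip, vision
import numpy as np, cv2
def ray(n,uv,z,info=None):
    i=info or vision.camera_info(n); T=i["camera_from_world"]; R,t=T[:3,:3],T[:3,3]
    uv=np.atleast_2d(np.array(uv,float)); K=i["K"]
    d=np.c_[(uv[:,0]-K[0,2])/K[0,0],-(uv[:,1]-K[1,2])/K[1,1],-np.ones(len(uv))]@R
    c=-R.T@t
    return c+d*((z-c[2])/d[:,2])[:,None]
def proj(n,P,info=None):
    i=info or vision.camera_info(n); T=i["camera_from_world"]
    P=np.atleast_2d(np.array(P,float)); p=P@T[:3,:3].T+T[:3,3]; K=i["K"]
    return np.c_[K[0,0]*p[:,0]/-p[:,2]+K[0,2], K[1,1]*-p[:,1]/-p[:,2]+K[1,2]]
E
python3 - <<'E'
import cv2
im=cv2.imread('pics/top0.png')
cv2.imwrite('pics/c1.png',cv2.resize(im[170:290,195:355],None,fx=5,fy=5,interpolation=cv2.INTER_CUBIC))
cv2.imwrite('pics/c2.png',cv2.resize(im[190:350,380:510],None,fx=3.7,fy=3.7,interpolation=cv2.INTER_CUBIC))
E
```

```text
(no output)
```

View pics/c1.png

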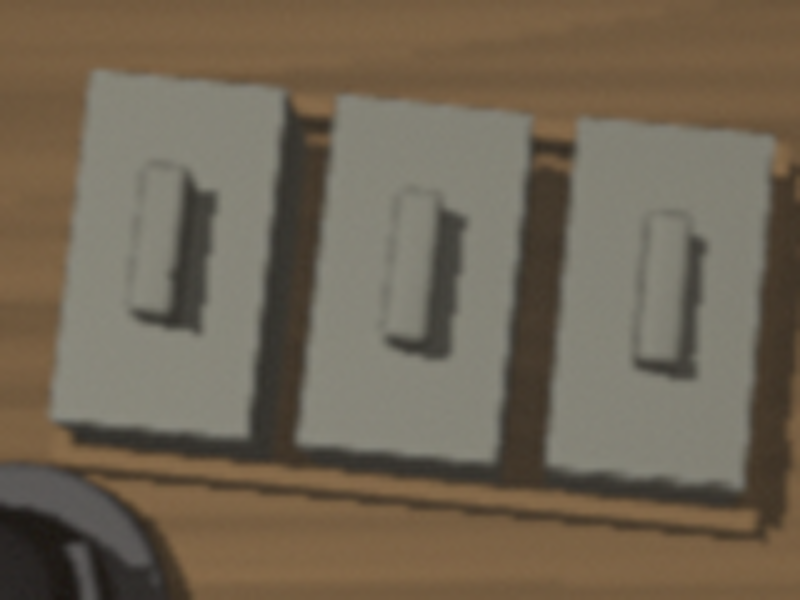

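View pics/c2.png

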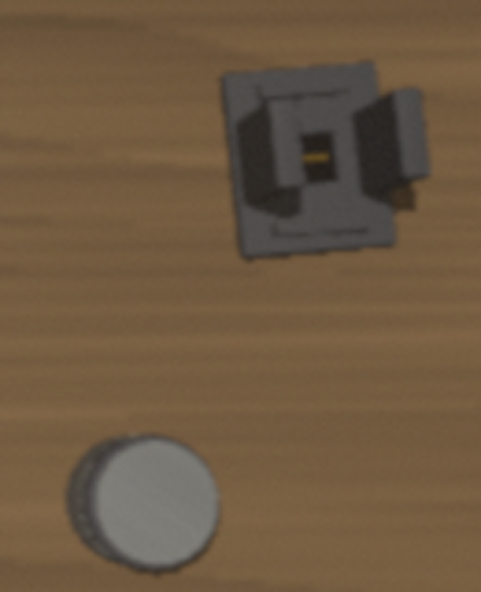

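```bash
python3 - <<'E'
from h import *
im=cv2.imread('pics/top0.png'); hsv=cv2.cvtColor(im,cv2.COLOR_BGR2HSV)
m=((hsv[...,1]<45)&(hsv[...,2]>110)).astype(np.uint8)*255
m[:, :200]=0; m[:170]=0; m[290:]=0; m[:,360:]=0
cs,_=cv2.findContours(m,cv2.RETR_EXTERNAL,cv2.CHAIN_APPROX_NONE)
for c in cs:
    if cv2.contourArea(c)<1000: continue
    w=ray("top",c[:,0,:],104)[:,:2].astype(np.float32)
    print(cv2.minAreaRect(cv2.convexHull(w)))
c=np.array([(222,75),(375,62),(395,245),(245,258)])/3.7+[380,190]
w=ray("top",c,12); print(w.round(1), w.mean(0), np.degrees(np.arctan2(*(w[0]-w[3])[1::-1])),np.degrees(np.arctan2(*(w[1]-w[2])[1::-1])), np.linalg.norm(w-np.roll(w,1,0),axis=1))
print("cheek tops", ray("top",np.array([(287,143),(412,133)])/3.7+[380,190],96))
for n,p,z in [("sander",(198,293),0),("sandertop",(194,291),132),("glue",(370,130),0),("glue cap",(376,105),190),("varnish",(421,326),90)]:
    print(n,ray("top",p,z).round())
for n,p in [("tl",(149,199)),("tf",(289,124)),("tr",(182,386)),("board edge",(82,345)),("rod",(605,155)),("rod2",(638,278)),("arm edge",(300,430))]: print(n,ray("top",p,0).round())
E
```

```text
((575.1051025390625, 40.400569915771484), (79.21521759033203, 142.4685516357422), 84.2763442993164)
((584.885009765625, 139.45162963867188), (78.82609558105469, 142.68397521972656), 83.9622573852539)
((595.8646240234375, 239.31240844726562), (79.55612182617188, 142.50906372070312), 83.96646118164062)
[[ 628.7 -211.8   12. ]
 [ 635.8 -303.2   12. ]
 [ 526.6 -310.    12. ]
 [ 519.7 -221.3   12. ]] [ 577.69549921 -261.56450258   12.        ] 4.991391945149237 3.5633884971965375 [109.34192552  91.72641516 109.40197804  89.00040233]
cheek tops [[ 575.64317097 -226.97415155   96.        ]
 [ 580.66578363 -296.53757528   96.        ]]
sander [[453. 317.   0.]]
sandertop [[452. 301. 132.]]
glue [[815. -63.   0.]]
glue cap [[804. -55. 190.]]
varnish [[ 380. -147.   90.]]
tl [[661. 427.   0.]]
tf [[830. 119.   0.]]
tr [[258. 348.   0.]]
board edge [[345. 561.   0.]]
rod [[ 754. -592.    0.]]
rod2 [[ 477. -645.    0.]]
arm edge [[164.  98.   0.]]
```

```bash
cat >> h.py <<'E'
from scipy.spatial.transform import Rotation as Ro
def plan(pos,jaw,s=None):
    """turn (deg, rotvec tool) first, then shift in the turned frame (mm). jaw=world heading deg of tool z; nearest half-turn"""
    s=s or manip.read_state(); q=s["ee_rot"]; R=Ro.from_quat([q[1],q[2],q[3],q[0]])
    best=None
    for j in (jaw,jaw+180):
        a=np.radians(j); z=np.array([np.cos(a),np.sin(a),0]); y=np.array([0,0,-1.]); x=np.cross(y,z)
        Rt=Ro.from_matrix(np.c_[x,y,z]); rv=np.degrees((R.inv()*Rt).as_rotvec())
        if best is None or np.linalg.norm(rv)<np.linalg.norm(best[0]): best=(rv,Rt)
    d=best[1].inv().apply(np.array(pos)-s["position"])
    print("t",round(s["t"],2),"pos",s["position"].round(1),"heading",np.degrees(np.arctan2(*R.as_matrix()[1::-1,2])).round(2),"j",s["joints"].round(2),"F",s["wrist_force"].round(1),"grip",round(s["grip_width"],1))
    print("turn",best[0].round(2),"then shift mm",d.round(1), "| x dir",best[1].as_matrix()[:,0].round(3),"z dir",best[1].as_matrix()[:,2].round(3))
E
python3 -c "
from h import *
plan([596,239,222],84)"
```

```text
t 0.15 pos [ 237.9 -523.   221.9] heading -65.55 j [-1.35  0.16  1.6   0.    1.39 -0.21] F [ 0.  -0.6 -0.6] grip 91.9
turn [ 0.08 30.45  0.  ] then shift mm [-2.765e+02 -1.000e-01 -7.952e+02] | x dir [-0.995  0.105  0.   ] z dir [-0.105 -0.995  0.   ]
```

Request:
servo_tool:
  steps:
    - [[0, 0, 0, 0, 6.09, 0], [0, 0, 0, 0, 6.09, 0], [0, 0, 0, 0, 6.09, 0], [0, 0, 0, 0, 6.09, 0], [0, 0, 0, 0, 6.09, 0], [-0.013, 0, -0.0378, 0, 0, 0], [-0.013, 0, -0.0378, 0, 0, 0], [-0.013, 0, -0.0378, 0, 0, 0], [-0.013, 0, -0.0378, 0, 0, 0], [-0.013, 0, -0.0378, 0, 0, 0], [-0.013, 0, -0.0378, 0, 0, 0], [-0.013, 0, -0.0378, 0, 0, 0], [-0.013, 0, -0.0378, 0, 0, 0], [-0.013, 0, -0.0378, 0, 0, 0], [-0.013, 0, -0.0378, 0, 0, 0], [-0.013, 0, -0.0378, 0, 0, 0], [-0.013, 0, -0.0378, 0, 0, 0], [-0.013, 0, -0.0378, 0, 0, 0], [-0.013, 0, -0.0378, 0, 0, 0], [-0.013, 0, -0.0378, 0, 0, 0]]
  claw: 0.09

```text
t: 1.82
position: [491.5, 22.2, 222.5]
ee_rot: [0.037, -0.037, -0.706, 0.706]
wrist_force: [1.3, -0.7, -0.5]
grip_width: 50.2
```

```bash
python3 -c "
from h import *
plan([596,239,222],84)"
```

```text
t 1.82 pos [491.5  22.2 222.5] heading -95.99 j [-0.2  -0.06  1.82 -0.    1.38  1.47] F [ 1.3 -0.7 -0.5] grip 50.2
turn [-0.    0.01 -0.  ] then shift mm [ -81.3    0.5 -226.5] | x dir [-0.995  0.105  0.   ] z dir [-0.105 -0.995  0.   ]
```

Request:
servo_tool:
  steps:
    - [[-0.0135, 0, -0.0378, 0, 0, 0], [-0.0135, 0, -0.0378, 0, 0, 0], [-0.0135, 0, -0.0378, 0, 0, 0], [-0.0135, 0, -0.0378, 0, 0, 0], [-0.0135, 0, -0.0378, 0, 0, 0], [-0.0135, 0, -0.0378, 0, 0, 0], [0, 0, 0, 0, 0, 0]]

```text
t: 2.4
position: [596.1, 242.9, 220.4]
ee_rot: [-0.036, 0.035, 0.707, -0.705]
wrist_force: [0.2, -0.4, -0.6]
grip_width: 50.1
```

```bash
python3 -c "
from h import *
plan([596,239,117],84)
i=vision.camera_info('wrist')
cv2.imwrite('pics/w1.png',vision.grab_frame('wrist')[:,:,::-1])
import pickle; pickle.dump(i,open('w1.pkl','wb'))
print(proj('wrist',[[596,239,140],[596,239,104]],i))
"
```

```text
t 2.4 pos [596.1 242.9 220.4] heading -95.71 j [0.2  0.34 1.39 0.   1.42 1.87] F [ 0.2 -0.4 -0.6] grip 50.1
turn [0.11 0.29 0.11] then shift mm [ -0.4 103.4   3.9] | x dir [-0.995  0.105  0.   ] z dir [-0.105 -0.995  0.   ]
[[326.44583183 246.49582745]
 [325.88487275 234.46239632]]
```

View pics/w1.png

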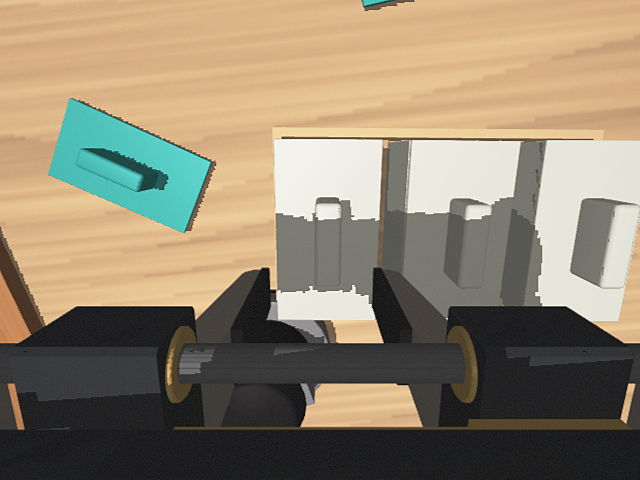

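Request:
servo_tool:
  steps:
    - [[0, 0.025, 0, 0, 0, 0], [0, 0.025, 0, 0, 0, 0], [0, 0.025, 0, 0, 0, 0], [0, 0.015, 0, 0, 0, 0], [0, 0.01, 0, 0, 0, 0], [0, 0.004, 0, 0, 0, 0], [0, 0, 0, 0, 0, 0], [0, 0, 0, 0, 0, 0]]

```text
t: 3.12
position: [596.1, 237.0, 119.8]
ee_rot: [-0.037, 0.038, 0.706, -0.706]
wrist_force: [-0.0, -0.8, 0.1]
grip_width: 50.0
```

```bash
python3 -c "
from h import *
plan([596,239,117],84)
"
```

```text
t 3.12 pos [596.1 237.  119.8] heading -96.02 j [ 0.19  0.42  1.49 -0.    1.23  1.87] F [-0.  -0.8  0.1] grip 50.0
turn [ 0.02 -0.02 -0.09] then shift mm [ 0.3  2.8 -2. ] | x dir [-0.995  0.105  0.   ] z dir [-0.105 -0.995  0.   ]
```

Request:
servo_tool:
  steps:
    - [[0, 0.002, 0, 0, 0, 0], [0, 0, 0, 0, 0, 0], [0, 0, 0, 0, 0, 0], [0, 0, 0, 0, 0, 0], [0, 0, 0, 0, 0, 0], [0, 0, 0, 0, 0, 0]]
  claw: -1
  grip_force: 20

```text
t: 3.62
position: [595.6, 237.4, 117.0]
ee_rot: [-0.037, 0.037, 0.706, -0.706]
wrist_force: [-0.4, 0.8, 0.5]
grip_width: 17.7
```

Request:
servo_tool:
  steps:
    - [[0, -0.005, 0, 0, 0, 0], [0, -0.01, 0, 0, 0, 0], [0, -0.02, 0, 0, 0, 0], [0, -0.02, 0, 0, 0, 0], [0, -0.015, 0, 0, 0, 0]]

```text
t: 4.03
position: [596.0, 237.3, 189.2]
ee_rot: [-0.036, 0.038, 0.706, -0.706]
wrist_force: [1.4, -0.0, -0.9]
grip_width: 17.8
```

```bash
python3 -c "
from h import *
plan([400,140,187],84)
cv2.imwrite('pics/t1.png',vision.grab_frame('top')[:,:,::-1])
cv2.imwrite('pics/s1.png',vision.grab_frame('scene')[:,:,::-1])
"
```

```text
t 4.03 pos [596.  237.3 189.2] heading -95.99 j [ 0.19  0.35  1.43 -0.    1.35  1.87] F [ 1.4 -0.  -0.9] grip 17.8
turn [ 0.03  0.01 -0.11] then shift mm [184.7   2.2 117.3] | x dir [-0.995  0.105  0.   ] z dir [-0.105 -0.995  0.   ]
```

View pics/s1.png

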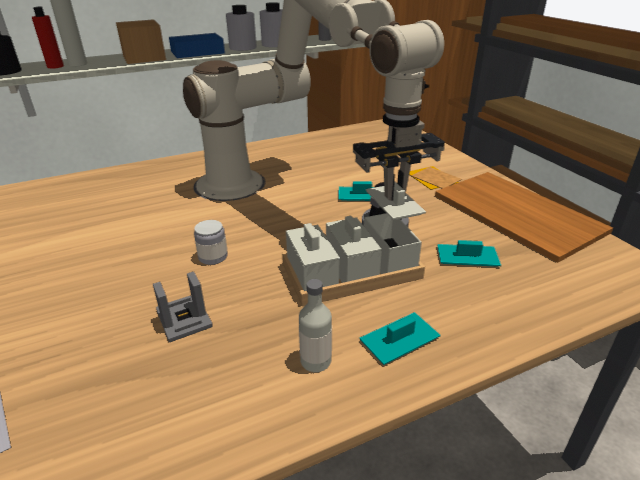

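View pics/t1.png

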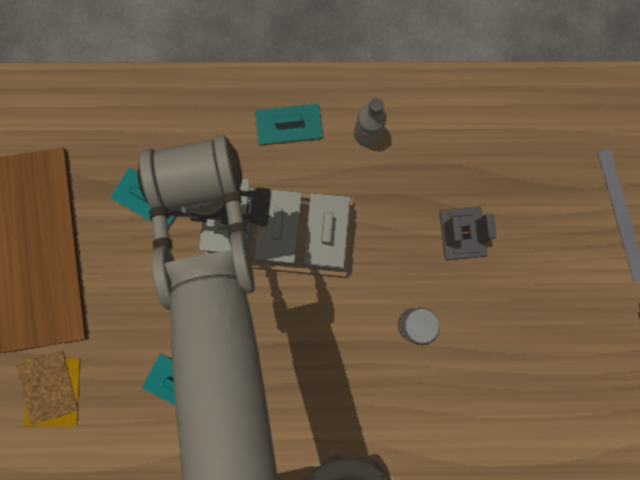

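Request:
servo_tool:
  steps:
    - [[0.01, 0, 0.0065, 0, 0, 0], [0.0235, 0, 0.015, 0, 0, 0], [0.0235, 0, 0.015, 0, 0, 0], [0.0235, 0, 0.015, 0, 0, 0], [0.0235, 0, 0.015, 0, 0, 0], [0.0235, 0, 0.015, 0, 0, 0], [0.0235, 0, 0.015, 0, 0, 0], [0.0235, 0, 0.015, 0, 0, 0], [0.0102, 0, 0.006, 0, 0, 0], [0, 0.03, 0, 0, 0, 0], [0, 0.035, 0, 0, 0, 0], [0, 0.035, 0, 0, 0, 0], [0, 0.025, 0, 0, 0, 0], [0, 0.015, 0, 0, 0, 0], [0, 0, 0, 0, 0, 0]]

```text
t: 5.38
position: [395.3, 139.4, 42.6]
ee_rot: [0.04, -0.034, -0.706, 0.706]
wrist_force: [-0.9, -1.1, -0.9]
grip_width: 17.6
```

```bash
python3 -c "
from h import *
plan([400,140,24],84)
cv2.imwrite('pics/s2.png',vision.grab_frame('scene')[:,:,::-1])
cv2.imwrite('pics/t2.png',vision.grab_frame('top')[:,:,::-1])
"
```

```text
t 5.38 pos [395.3 139.4  42.6] heading -96.01 j [ 0.05 -0.    2.16 -0.    0.99  1.72] F [-0.9 -1.1 -0.9] grip 17.6
turn [-0.08 -0.01  0.5 ] then shift mm [-4.6 18.6 -1.1] | x dir [-0.995  0.105  0.   ] z dir [-0.105 -0.995  0.   ]
```

View pics/s2.png

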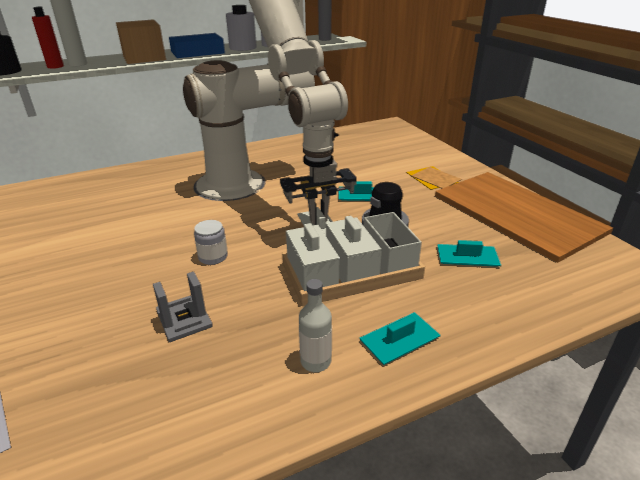

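View pics/t2.png

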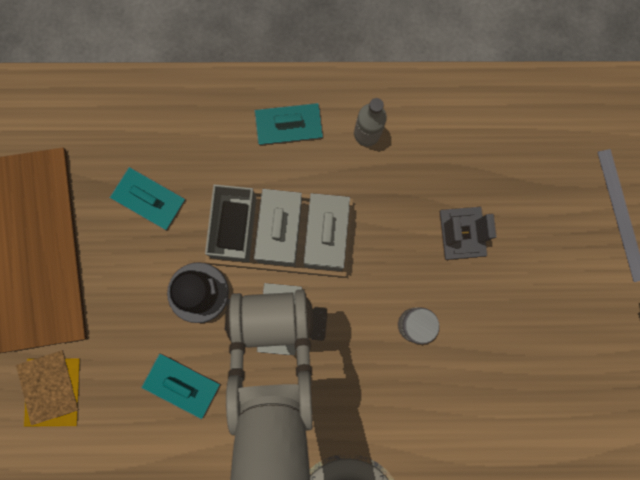

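Request:
servo_tool:
  steps:
    - [[0, 0.007, 0, 0, 0, 0], [0, 0.006, 0, 0, 0, 0], [0, 0.003, 0, 0, 0, 0], [0, 0.002, 0, 0, 0, 0], [0, 0, 0, 0, 0, 0], [0, 0, 0, 0, 0, 0]]

```text
t: 5.98
position: [399.5, 139.7, 28.7]
ee_rot: [-0.037, 0.037, 0.706, -0.706]
wrist_force: [0.6, 0.3, -0.5]
grip_width: 18.1
```

```bash
python3 -c "
from h import *
plan([400,140,24],84)
im=cv2.imread('pics/t2.png'); cv2.imwrite('pics/c3.png',cv2.resize(im[170:290,195:355],None,fx=5,fy=5,interpolation=cv2.INTER_CUBIC))
"
```

```text
t 5.98 pos [399.5 139.7  28.7] heading -95.99 j [0.05 0.03 2.16 0.   0.95 1.72] F [ 0.6  0.3 -0.5] grip 18.1
turn [ 0.    0.01 -0.01] then shift mm [-0.4  4.7 -0.4] | x dir [-0.995  0.105  0.   ] z dir [-0.105 -0.995  0.   ]
```

View pics/c3.png

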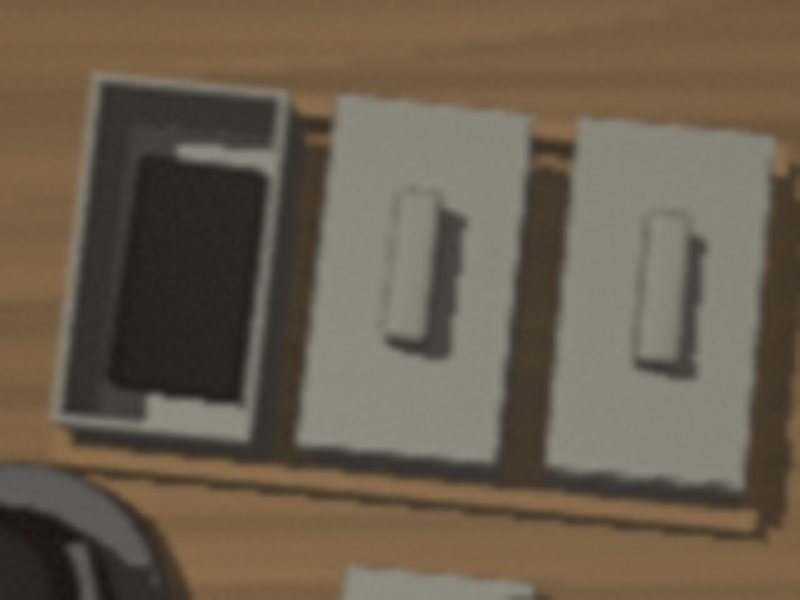

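Request:
servo_tool:
  steps:
    - [[0, 0.002, 0, 0, 0, 0], [0, 0.0015, 0, 0, 0, 0], [0, 0.001, 0, 0, 0, 0], [0, 0, 0, 0, 0, 0], [0, 0, 0, 0, 0, 0]]

```text
t: 6.4
position: [399.4, 139.6, 24.1]
ee_rot: [0.037, -0.037, -0.706, 0.706]
wrist_force: [1.1, 1.2, -1.2]
grip_width: 18.0
```

Request:
servo_tool:
  steps:
    - [[0, 0.001, 0, 0, 0, 0], [0, 0, 0, 0, 0, 0]]

```text
t: 6.57
position: [399.6, 139.7, 23.9]
ee_rot: [0.037, -0.037, -0.706, 0.706]
wrist_force: [-4.0, -0.7, 9.1]
grip_width: 18.1
```

Request:
servo_tool:
  steps:
    - [[0, 0, 0, 0, 0, 0], [0, 0, 0, 0, 0, 0], [0, 0, 0, 0, 0, 0], [0, -0.02, 0, 0, 0, 0], [0, -0.04, 0, 0, 0, 0], [0, -0.04, 0, 0, 0, 0], [0, -0.04, 0, 0, 0, 0], [0, 0, 0, 0, 0, 0]]
  claw: 0.09

```text
t: 7.23
position: [404.7, 140.0, 171.3]
ee_rot: [-0.032, 0.042, 0.707, -0.706]
wrist_force: [0.8, -0.5, 1.4]
grip_width: 50.0
```

```bash
python3 -c "
from h import *
plan([585.3,139,117],84)
"
```

```text
t 7.23 pos [404.7 140.  171.3] heading -95.98 j [ 0.05 -0.21  2.06  0.    1.27  1.72] F [ 0.8 -0.5  1.4] grip 50.0
turn [ 0.13  0.02 -0.86] then shift mm [-179.7   54.3  -17.9] | x dir [-0.995  0.105  0.   ] z dir [-0.105 -0.995  0.   ]
```

Request:
servo_tool:
  steps:
    - [[-0.02, 0, -0.002, 0, 0, 0], [-0.03, 0, -0.003, 0, 0, 0], [-0.03, 0, -0.003, 0, 0, 0], [-0.03, 0, -0.003, 0, 0, 0], [-0.03, 0, -0.003, 0, 0, 0], [-0.025, 0, -0.003, 0, 0, 0], [-0.02, 0, -0.0015, 0, 0, 0], [0, 0, 0, 0, 0, 0], [0, 0.015, 0, 0, 0, 0], [0, 0.015, 0, 0, 0, 0], [0, 0.01, 0, 0, 0, 0], [0, 0, 0, 0, 0, 0], [0, 0, 0, 0, 0, 0]]

```text
t: 8.32
position: [584.3, 138.8, 122.5]
ee_rot: [0.038, -0.036, -0.706, 0.706]
wrist_force: [0.1, 0.8, 0.4]
grip_width: 50.2
```

```bash
python3 -c "
from h import *
plan([585.3,139,117],84)
cv2.imwrite('pics/s3.png',vision.grab_frame('scene')[:,:,::-1])
"
```

```text
t 8.32 pos [584.3 138.8 122.5] heading -95.99 j [ 0.03  0.32  1.61 -0.    1.21  1.71] F [0.1 0.8 0.4] grip 50.2
turn [-0.01  0.01  0.1 ] then shift mm [-1.   5.5 -0.3] | x dir [-0.995  0.105  0.   ] z dir [-0.105 -0.995  0.   ]
```

View pics/s3.png

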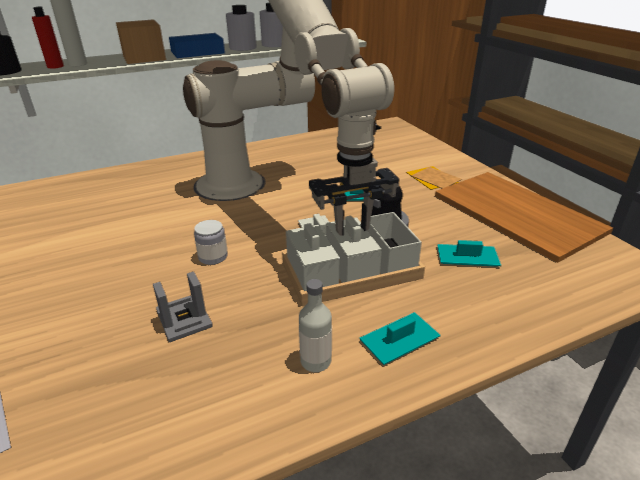

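Request:
servo_tool:
  steps:
    - [[0, 0.004, 0, 0, 0, 0], [0, 0, 0, 0, 0, 0], [0, 0, 0, 0, 0, 0], [0, 0, 0, 0, 0, 0], [0, 0, 0, 0, 0, 0], [0, 0, 0, 0, 0, 0], [0, -0.005, 0, 0, 0, 0], [0, -0.01, 0, 0, 0, 0], [0, -0.02, 0, 0, 0, 0], [0, -0.02, 0, 0, 0, 0], [0, -0.015, 0, 0, 0, 0], [0, 0, 0, 0, 0, 0]]
  claw: -1

```text
t: 9.37
position: [587.9, 138.9, 194.1]
ee_rot: [-0.034, 0.04, 0.706, -0.706]
wrist_force: [0.7, -0.4, -0.9]
grip_width: 17.9
```

```bash
python3 -c "
from h import *
plan([400,40,24],84)
cv2.imwrite('pics/s4.png',vision.grab_frame('scene')[:,:,::-1])
"
```

```text
t 9.37 pos [587.9 138.9 194.1] heading -95.99 j [0.03 0.25 1.55 0.   1.34 1.71] F [ 0.7 -0.4 -0.9] grip 17.9
turn [ 0.07  0.01 -0.45] then shift mm [176.5 170.1 118. ] | x dir [-0.995  0.105  0.   ] z dir [-0.105 -0.995  0.   ]
```

View pics/s4.png

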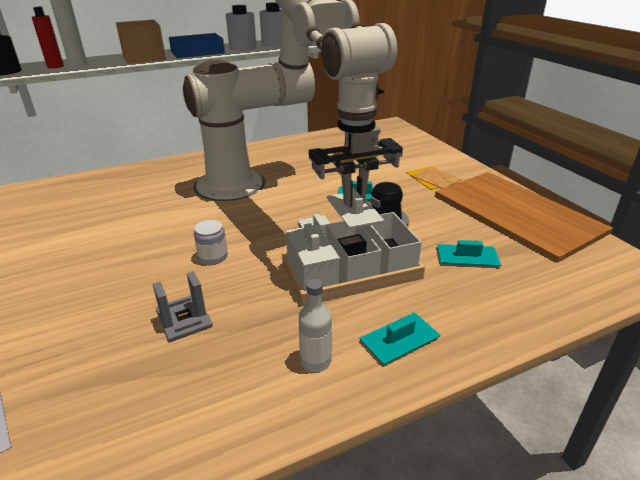

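Request:
servo_tool:
  steps:
    - [[0.01, 0, 0.007, 0, 0, 0], [0.022, 0, 0.015, 0, 0, 0], [0.022, 0, 0.015, 0, 0, 0], [0.022, 0, 0.015, 0, 0, 0], [0.022, 0, 0.015, 0, 0, 0], [0.022, 0, 0.015, 0, 0, 0], [0.022, 0, 0.015, 0, 0, 0], [0.022, 0, 0.015, 0, 0, 0], [0.01, 0, 0.006, 0, 0, 0], [0, 0.03, 0, 0, 0, 0], [0, 0.035, 0, 0, 0, 0], [0, 0.035, 0, 0, 0, 0], [0, 0.025, 0, 0, 0, 0], [0, 0.015, 0, 0, 0, 0], [0, 0.01, 0, 0, 0, 0], [0, 0.004, 0, 0, 0, 0], [0, 0, 0, 0, 0, 0], [0, 0, 0, 0, 0, 0], [0, 0, 0, 0, 0, 0]]

```text
t: 11.0
position: [400.6, 39.4, 35.8]
ee_rot: [0.036, -0.037, -0.706, 0.706]
wrist_force: [-0.3, 0.3, -1.0]
grip_width: 18.0
```

```bash
python3 -c "
from h import *
plan([400,40,23],84)
im=vision.grab_frame('top')[:,:,::-1]; cv2.imwrite('pics/t4.png',im)
cv2.imwrite('pics/c4.png',cv2.resize(im[170:290,195:355],None,fx=5,fy=5,interpolation=cv2.INTER_CUBIC))
"
```

```text
t 11.0 pos [400.6  39.4  35.8] heading -96.0 j [-0.2  -0.04  2.22  0.    0.97  1.47] F [-0.3  0.3 -1. ] grip 18.0
turn [-0.01  0.   -0.08] then shift mm [ 0.7 12.8 -0.5] | x dir [-0.995  0.105  0.   ] z dir [-0.105 -0.995  0.   ]
```

View pics/t4.png

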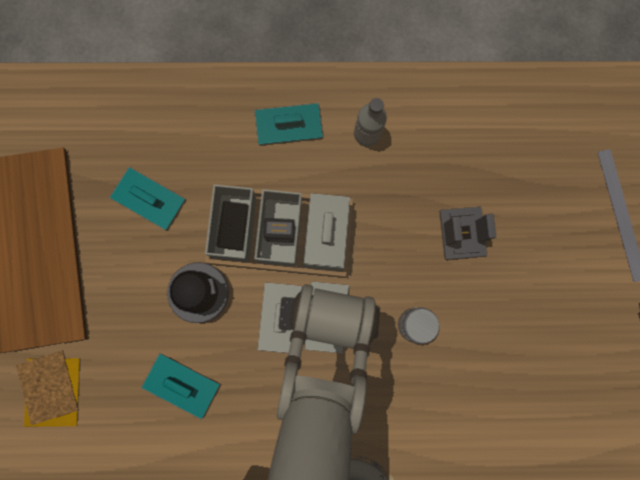

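View pics/c4.png

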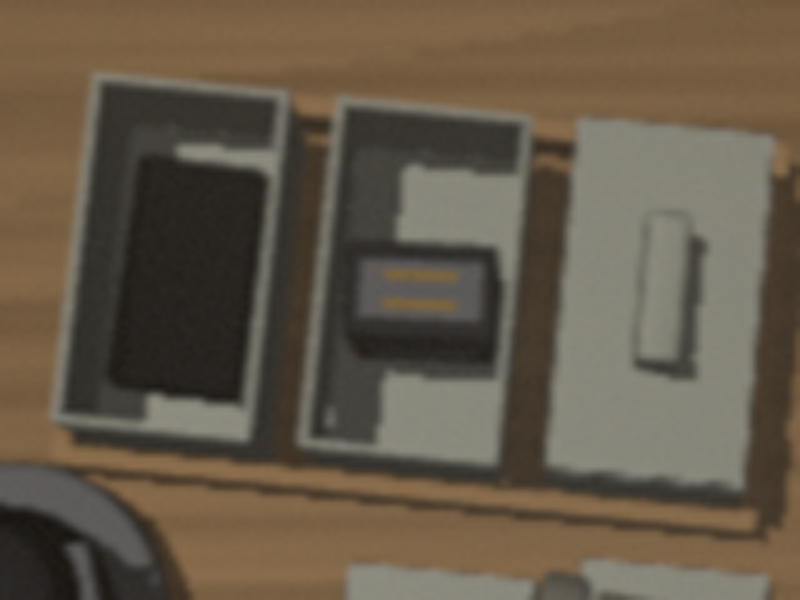

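Request:
servo_tool:
  steps:
    - [[0, 0.005, 0, 0, 0, 0], [0, 0.003, 0, 0, 0, 0], [0, 0.002, 0, 0, 0, 0], [0, 0.001, 0, 0, 0, 0], [0, 0, 0, 0, 0, 0], [0, 0, 0, 0, 0, 0]]

```text
t: 11.55
position: [400.5, 39.5, 25.9]
ee_rot: [0.037, -0.037, -0.706, 0.706]
wrist_force: [-7.9, 0.7, 20.4]
grip_width: 17.7
```

Request:
servo_tool:
  steps:
    - [[0, 0.001, 0, 0, 0, 0], [0, 0.001, 0, 0, 0, 0], [0, 0, 0, 0, 0, 0]]

```text
t: 11.8
position: [401.6, 39.3, 24.7]
ee_rot: [0.036, -0.037, -0.706, 0.706]
wrist_force: [-9.4, 1.1, 25.7]
grip_width: 18.1
```

Request:
servo_tool:
  steps:
    - [[0, 0, 0, 0, 0, 0], [0, 0, 0, 0, 0, 0], [0, 0, 0, 0, 0, 0], [0, -0.015, 0, 0, 0, 0], [0, -0.04, 0, 0, 0, 0], [0, -0.04, 0, 0, 0, 0], [0, -0.04, 0, 0, 0, 0], [0, -0.03, 0, 0, 0, 0], [0, -0.02, 0, 0, 0, 0], [0, 0, 0, 0, 0, 0]]
  claw: 0.09

```text
t: 12.63
position: [402.8, 39.0, 211.8]
ee_rot: [0.034, -0.04, -0.706, 0.707]
wrist_force: [0.3, -0.1, -0.1]
grip_width: 50.1
```

```bash
python3 - <<'E'
from h import *
c=np.array([(426,290),(388,274),(458,274),(384,303),(456,305)])/5+[195,170]-0.4
print(ray('top',c,88).round(1))
w=ray('top',c,88); print([np.degrees(np.arctan2(*(w[a]-w[b])[1::-1])) for a,b in ((1,2),(3,4))])
plan([580,130,222],-6)
cv2.imwrite('pics/s5.png',vision.grab_frame('scene')[:,:,::-1])
E
```

```text
[[581.9 135.9  88. ]
 [588.6 151.5  88. ]
 [588.4 122.8  88. ]
 [576.7 153.1  88. ]
 [575.6 123.7  88. ]]
[np.float64(89.54562998847973), np.float64(87.92819898488327)]
t 12.63 pos [402.8  39.  211.8] heading -95.99 j [-0.2  -0.31  2.06  0.    1.38  1.47] F [ 0.3 -0.1 -0.1] grip 50.1
turn [ -0.45 -89.99  -0.37] then shift mm [-109.   -10.2  166.7] | x dir [-0.105 -0.995  0.   ] z dir [ 0.995 -0.105  0.   ]
```

View pics/s5.png

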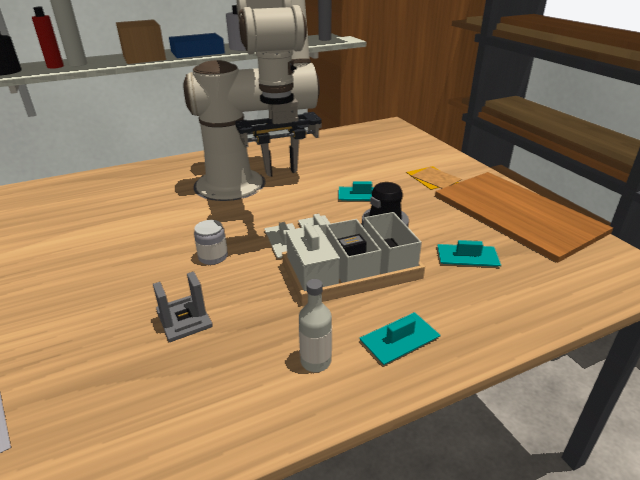

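Request:
servo_tool:
  steps:
    - [[0, 0, 0, 0, -6.92, 0], [0, 0, 0, 0, -6.92, 0], [0, 0, 0, 0, -6.92, 0], [0, 0, 0, 0, -6.92, 0], [0, 0, 0, 0, -6.92, 0], [0, 0, 0, 0, -6.92, 0], [0, 0, 0, 0, -6.92, 0], [0, 0, 0, 0, -6.92, 0], [0, 0, 0, 0, -6.92, 0], [0, 0, 0, 0, -6.92, 0], [0, 0, 0, 0, -6.92, 0], [0, 0, 0, 0, -6.92, 0], [0, 0, 0, 0, -6.92, 0], [-0.023, -0.002, 0.034, 0, 0, 0], [-0.023, -0.002, 0.034, 0, 0, 0], [-0.023, -0.002, 0.034, 0, 0, 0], [-0.023, -0.002, 0.034, 0, 0, 0], [-0.023, -0.002, 0.034, 0, 0, 0], [0, 0, 0, 0, 0, 0], [0, 0, 0, 0, 0, 0]]
  claw: 0.55

```text
t: 14.35
position: [580.6, 136.7, 212.6]
ee_rot: [0.471, -0.475, 0.527, -0.524]
wrist_force: [0.1, 1.0, 0.4]
grip_width: 71.1
```

```bash
python3 - <<'E'
from h import *
plan([582,136,54],-6)
i=vision.camera_info('wrist')
cv2.imwrite('pics/w2.png',vision.grab_frame('wrist')[:,:,::-1])
import pickle; pickle.dump(i,open('w2.pkl','wb'))
E
```

```text
t 14.35 pos [580.6 136.7 212.6] heading -5.96 j [ 0.03  0.23  1.54 -0.    1.38  0.13] F [0.1 1.  0.4] grip 71.1
turn [0.39 0.04 0.06] then shift mm [  0.5 158.6   1.5] | x dir [-0.105 -0.995  0.   ] z dir [ 0.995 -0.105  0.   ]
```

View pics/w2.png

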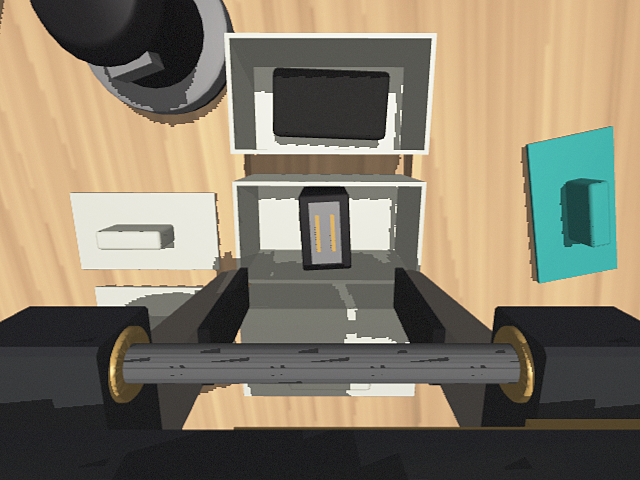

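```bash
python3 - <<'E'
from h import *
import pickle; i=pickle.load(open('w2.pkl','rb'))
im=cv2.imread('pics/w2.png'); hsv=cv2.cvtColor(im,cv2.COLOR_BGR2HSV)
m=((hsv[...,1]>110)&(abs(hsv[...,0].astype(int)-20)<10)).astype(np.uint8)*255
m[:200]=0;m[275:]=0;m[:,:300]=0;m[:,350:]=0
cs,_=cv2.findContours(m,cv2.RETR_EXTERNAL,cv2.CHAIN_APPROX_NONE)
C=[]
for c in cs:
    if cv2.contourArea(c)<20: continue
    r=cv2.minAreaRect(ray('wrist',c[:,0,:],88,i)[:,:2].astype(np.float32)); print(r); C.append(r[0])
print(np.mean(C,0))
cv2.imwrite('pics/c5.png',cv2.resize(im[170:290,270:380],None,fx=5,fy=5,interpolation=cv2.INTER_CUBIC))
E
```

```text
((587.7198486328125, 136.90122985839844), (28.604202270507812, 2.739063024520874), 86.36788940429688)
((575.645751953125, 137.69776916503906), (29.450759887695312, 2.9512805938720703), 87.11921691894531)
[581.68280029 137.29949951]
```

View pics/c5.png

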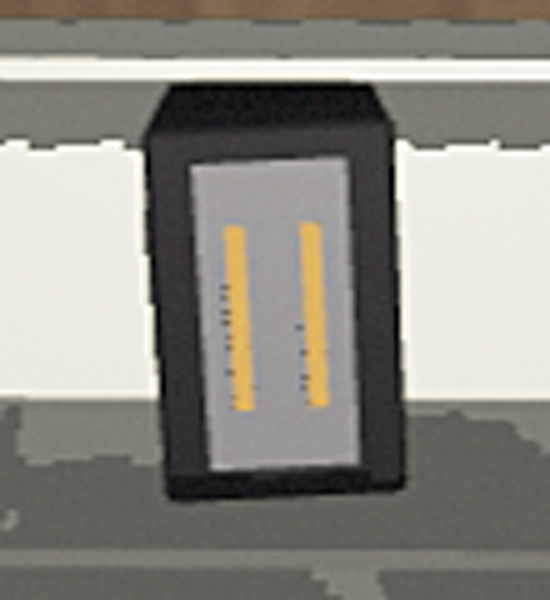

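Request:
servo_tool:
  steps:
    - [[0, 0.02, 0, 0, -2.7, 0], [-0.0005, 0.035, 0.001, 0, 0, 0], [0, 0.035, 0, 0, 0, 0], [0, 0.03, 0, 0, 0, 0], [0, 0.02, 0, 0, 0, 0], [0, 0.012, 0, 0, 0, 0], [0, 0.006, 0, 0, 0, 0], [0, 0, 0, 0, 0, 0], [0, 0, 0, 0, 0, 0]]

```text
t: 15.15
position: [582.8, 136.3, 60.4]
ee_rot: [-0.486, 0.485, -0.514, 0.515]
wrist_force: [0.8, -0.2, -0.1]
grip_width: 71.1
```

```bash
python3 - <<'E'
from h import *
plan([581.7,137.2,54],-3.3)
cv2.imwrite('pics/s6.png',vision.grab_frame('scene')[:,:,::-1])
E
```

```text
t 15.15 pos [582.8 136.3  60.4] heading -3.35 j [0.03 0.39 1.66 0.   1.09 0.09] F [ 0.8 -0.2 -0.1] grip 71.1
turn [-0.11 -0.05 -0.01] then shift mm [-0.8  6.4 -1.1] | x dir [-0.058 -0.998  0.   ] z dir [ 0.998 -0.058 -0.   ]
```

View pics/s6.png

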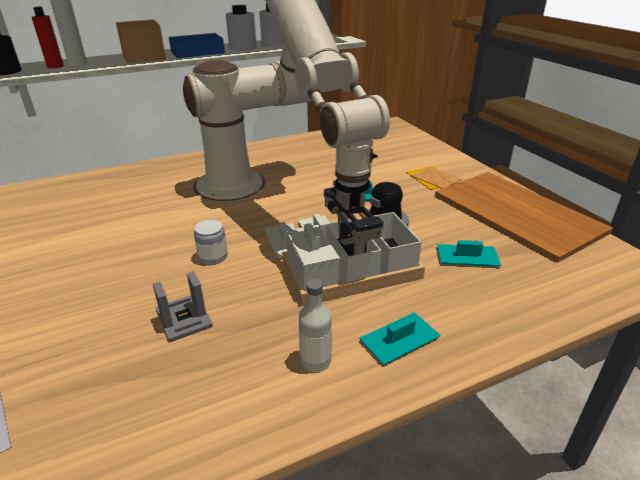

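Request:
servo_tool:
  steps:
    - [[-0.0005, 0.005, -0.0005, 0, 0, 0], [0, 0, 0, 0, 0, 0], [0, 0, 0, 0, 0, 0], [0, 0, 0, 0, 0, 0], [0, 0, 0, 0, 0, 0], [0, 0, 0, 0, 0, 0]]
  claw: -1
  grip_force: 30

```text
t: 15.7
position: [582.2, 137.0, 54.5]
ee_rot: [-0.486, 0.485, -0.514, 0.515]
wrist_force: [0.7, -0.5, -0.5]
grip_width: 39.9
```

Request:
servo_tool:
  steps:
    - [[0, -0.005, 0, 0, 0, 0], [0, -0.01, 0, 0, 0, 0], [0, -0.02, 0, 0, 0, 0], [0, -0.03, 0, 0, 0, 0], [0, -0.03, 0, 0, 0, 0], [0, -0.03, 0, 0, 0, 0], [0, -0.02, 0, 0, 0, 0], [0, 0, 0, 0, 0, 0]]

```text
t: 16.37
position: [584.8, 137.2, 205.6]
ee_rot: [-0.488, 0.482, -0.512, 0.517]
wrist_force: [1.0, 0.2, -1.3]
grip_width: 39.9
```

```bash
python3 - <<'E'
from h import *
plan([578,-112,200],-3.3)
cv2.imwrite('pics/s7.png',vision.grab_frame('scene')[:,:,::-1])
cv2.imwrite('pics/w7.png',vision.grab_frame('wrist')[:,:,::-1])
E
```

```text
t 16.37 pos [584.8 137.2 205.6] heading -3.33 j [0.03 0.23 1.55 0.   1.35 0.09] F [ 1.   0.2 -1.3] grip 39.9
turn [-0.59 -0.03 -0.06] then shift mm [249.2   5.6   7.6] | x dir [-0.058 -0.998  0.   ] z dir [ 0.998 -0.058 -0.   ]
```

View pics/s7.png

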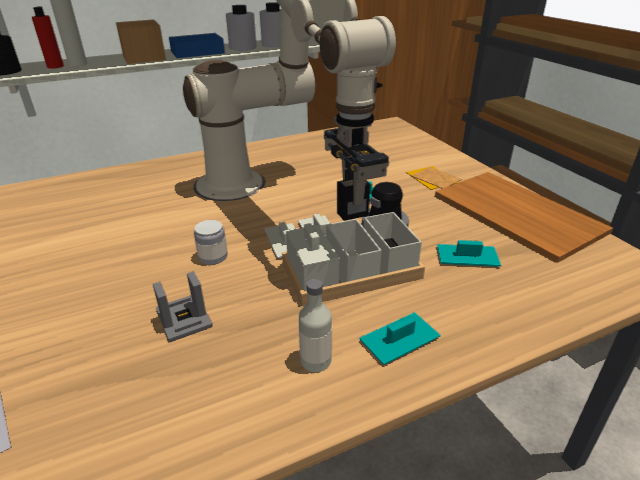

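View pics/w7.png

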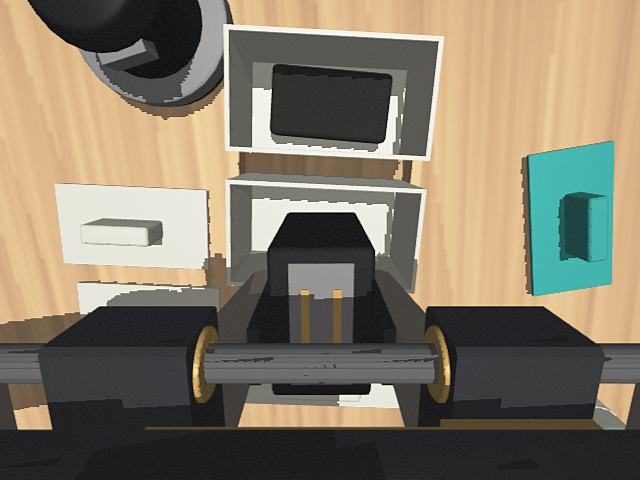

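Request:
servo_tool:
  steps:
    - [[0, -0.006, 0, 0, 0, 0], [0.02, 0, 0.001, 0, 0, 0], [0.033, 0, 0.0015, 0, 0, 0], [0.033, 0, 0.0015, 0, 0, 0], [0.033, 0, 0.0015, 0, 0, 0], [0.033, 0, 0.0015, 0, 0, 0], [0.033, 0, 0.0015, 0, 0, 0], [0.033, 0, 0.0015, 0, 0, 0], [0.021, 0, 0.001, 0, 0, 0], [0.01, 0, 0, 0, 0, 0], [0, 0, 0, 0, 0, 0]]

```text
t: 17.38
position: [577.2, -113.7, 203.4]
ee_rot: [0.484, -0.485, 0.516, -0.514]
wrist_force: [-0.0, -0.2, -1.7]
grip_width: 40.0
```

Request:
servo_tool:
  steps:
    - [[0, 0, 0, 0, 3.6, 0], [0, 0, 0, 0, 6.8, 0], [0, 0, 0, 0, 6.8, 0], [0, 0, 0, 0, 6.8, 0], [0, 0, 0, 0, 6.8, 0], [0, 0, 0, 0, 6.8, 0], [0, 0, 0, 0, 6.8, 0], [0, 0, 0, 0, 6.8, 0], [0, 0, 0, 0, 6.8, 0], [0, 0, 0, 0, 6.8, 0], [0, 0, 0, 0, 6.8, 0], [0, 0, 0, 0, 6.8, 0], [0, 0, 0, 0, 4.2, 0], [0, 0.03, 0, 0, 0, 0], [0, 0.035, 0, 0, 0, 0], [0, 0.03, 0, 0, 0, 0], [0, 0.025, 0, 0, 0, 0], [0, 0.015, 0, 0, 0, 0], [0, 0, 0, 0, 0, 0], [0, 0, 0, 0, 0, 0]]

```text
t: 19.05
position: [577.3, -110.3, 69.0]
ee_rot: [0.025, -0.027, 0.707, -0.706]
wrist_force: [0.0, 1.0, -1.9]
grip_width: 39.7
```

```bash
python3 - <<'E'
from h import *
plan([578,-112,47],-85.9)
cv2.imwrite('pics/s8.png',vision.grab_frame('scene')[:,:,::-1])
cv2.imwrite('pics/w8.png',vision.grab_frame('wrist')[:,:,::-1])
E
```

```text
t 19.05 pos [ 577.3 -110.3   69. ] heading -85.85 j [-0.39  0.36  1.68  0.    1.11  1.1 ] F [ 0.   1.  -1.9] grip 39.7
turn [0.11 0.05 0.15] then shift mm [-0.6 22.   1.7] | x dir [-0.997 -0.071  0.   ] z dir [ 0.071 -0.997 -0.   ]
```

View pics/s8.png

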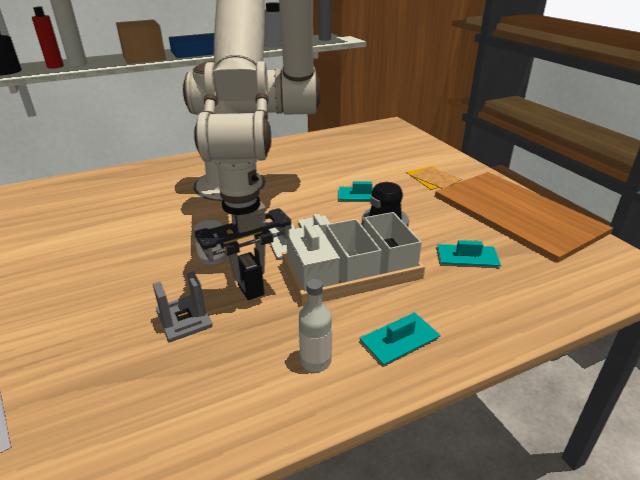

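View pics/w8.png

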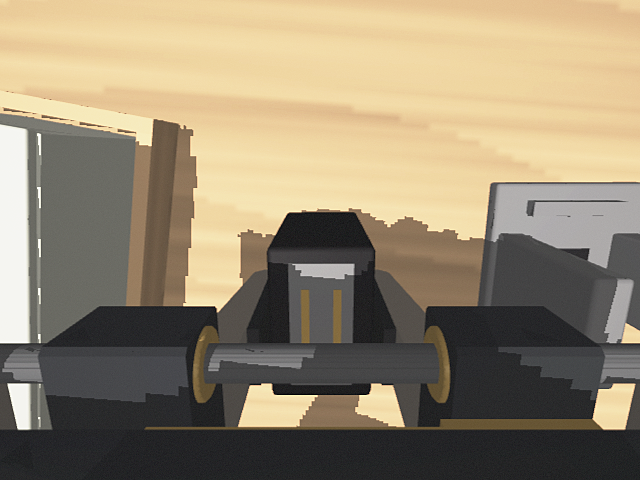

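Request:
servo_tool:
  steps:
    - [[0, 0.008, 0, 0, 0, 0], [0, 0.006, 0, 0, 0, 0], [0, 0.003, 0, 0, 0, 0], [0, 0.002, 0, 0, 0, 0], [0, 0.001, 0, 0, 0, 0], [0, 0, 0, 0, 0, 0], [0, 0, 0, 0, 0, 0]]

```text
t: 19.73
position: [578.3, -112.3, 50.2]
ee_rot: [-0.025, 0.025, -0.707, 0.707]
wrist_force: [-0.2, -0.1, -2.1]
grip_width: 40.0
```

Request:
servo_tool:
  steps:
    - [[0, 0.001, 0, 0, 0, 0], [0, 0.001, 0, 0, 0, 0], [0, 0, 0, 0, 0, 0]]

```text
t: 19.98
position: [578.1, -112.2, 48.0]
ee_rot: [0.025, -0.025, 0.707, -0.707]
wrist_force: [1.2, -0.8, -2.0]
grip_width: 39.5
```

Request:
servo_tool:
  steps:
    - [[0, 0.001, 0, 0, 0, 0], [0, 0.0007, 0, 0, 0, 0], [0, 0, 0, 0, 0, 0]]

```text
t: 20.23
position: [578.3, -112.3, 46.5]
ee_rot: [-0.025, 0.025, -0.707, 0.707]
wrist_force: [0.4, 0.6, -2.4]
grip_width: 39.9
```

Request:
servo_tool:
  steps:
    - [[0, 0.0007, 0, 0, 0, 0], [0, 0.0005, 0, 0, 0, 0], [0, 0, 0, 0, 0, 0]]

```text
t: 20.48
position: [578.4, -112.3, 46.4]
ee_rot: [-0.025, 0.025, -0.707, 0.707]
wrist_force: [-4.0, 0.4, 6.3]
grip_width: 39.8
```

Request:
servo_tool:
  steps:
    - [[0, 0, 0, 0, 0, 0], [0, 0, 0, 0, 0, 0], [0, 0, 0, 0, 0, 0], [0, 0, 0, 0, 0, 0], [0, -0.01, 0, 0, 0, 0], [0, -0.03, 0, 0, 0, 0], [0, -0.03, 0, 0, 0, 0], [0, -0.03, 0, 0, 0, 0], [0, -0.03, 0, 0, 0, 0], [0, -0.02, 0, 0, 0, 0], [0, 0, 0, 0, 0, 0]]
  claw: 0.55

```text
t: 21.4
position: [581.3, -113.4, 201.9]
ee_rot: [-0.029, 0.022, -0.705, 0.708]
wrist_force: [1.0, -1.0, 0.7]
grip_width: 71.3
```

Request:
servo_tool:
  steps:
    - [[0, 0, 0, 0, -6.92, 0], [0, 0, 0, 0, -6.92, 0], [0, 0, 0, 0, -6.92, 0], [0, 0, 0, 0, -6.92, 0], [0, 0, 0, 0, -6.92, 0], [0, 0, 0, 0, -6.92, 0], [0, 0, 0, 0, -6.92, 0], [0, 0, 0, 0, -6.92, 0], [0, 0, 0, 0, -6.92, 0], [0, 0, 0, 0, -6.92, 0], [0, 0, 0, 0, -6.92, 0], [0, 0, 0, 0, -6.92, 0], [0, 0, 0, 0, -6.92, 0], [0, 0, 0, 0, 0, 0], [0, 0, 0, 0, 0, 0], [0, 0, 0, 0, 0, 0]]
  claw: 1

```text
t: 22.73
position: [577.9, -112.1, 194.7]
ee_rot: [-0.516, 0.517, -0.483, 0.483]
wrist_force: [0.5, 0.2, -0.1]
grip_width: 91.9
```

```bash
python3 - <<'E'
from h import *
plan([578,-112,54],4.1)
i=vision.camera_info('wrist')
im=vision.grab_frame('wrist')[:,:,::-1].copy()
cv2.imwrite('pics/w9.png',im)
import pickle; pickle.dump(i,open('w9.pkl','wb'))
cv2.imwrite('pics/t9.png',vision.grab_frame('top')[:,:,::-1])
hsv=cv2.cvtColor(im,cv2.COLOR_BGR2HSV)
m=((hsv[...,1]>110)&(abs(hsv[...,0].astype(int)-20)<10)).astype(np.uint8)*255
m[:180]=0;m[320:]=0;m[:,:270]=0;m[:,400:]=0
cs,_=cv2.findContours(m,cv2.RETR_EXTERNAL,cv2.CHAIN_APPROX_NONE)
for c in cs:
    if cv2.contourArea(c)<30: continue
    print(cv2.boundingRect(c),cv2.minAreaRect(ray('wrist',c[:,0,:],80,i)[:,:2].astype(np.float32)))
E
```

```text
t 22.73 pos [ 577.9 -112.1  194.7] heading 3.85 j [-0.4   0.22  1.59  0.    1.34 -0.46] F [ 0.5  0.2 -0.1] grip 91.9
turn [ 0.05 -0.25 -0.02] then shift mm [-1.000e-01  1.407e+02  1.000e-01] | x dir [ 0.071 -0.997  0.   ] z dir [0.997 0.071 0.   ]
(303, 244, 39, 4) ((577.9622192382812, -118.72137451171875), (29.438282012939453, 2.400033950805664), 3.9356441497802734)
(303, 229, 39, 3) ((577.1188354492188, -106.47368621826172), (29.151887893676758, 1.5682770013809204), 3.930694103240967)
```

View pics/w9.png

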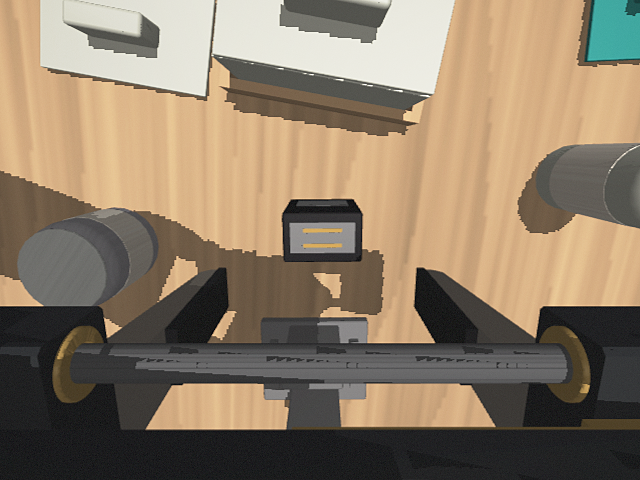

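View pics/t9.png

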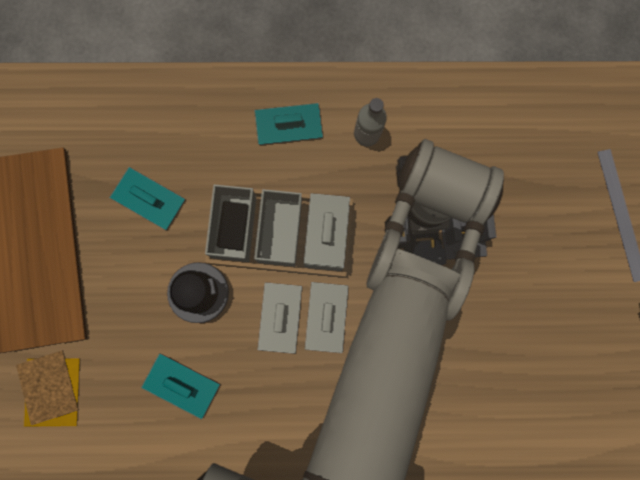

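Request:
servo_tool:
  steps:
    - [[0, 0.02, 0, 0, 0, 0], [0.0005, 0.035, 0, 0, 0, 0], [0, 0.035, 0, 0, 0, 0], [0, 0.03, 0, 0, 0, 0], [0, 0.015, 0, 0, 0, 0], [0, 0.008, 0, 0, 0, 0], [0, 0, 0, 0, 0, 0], [0, 0, 0, 0, 0, 0], [0, 0, 0, 0, 0, 0]]

```text
t: 23.58
position: [579.6, -113.3, 54.1]
ee_rot: [0.518, -0.517, 0.481, -0.483]
wrist_force: [0.4, -0.1, -0.1]
grip_width: 91.6
```

Request:
servo_tool:
  steps:
    - [[0, 0, 0, 0, 0, 0], [0, 0, 0, 0, 0, 0], [0, 0, 0, 0, 0, 0], [0, 0, 0, 0, 0, 0], [0, 0, 0, 0, 0, 0]]
  claw: -1
  grip_force: 30

```text
t: 24.0
position: [578.5, -112.8, 52.5]
ee_rot: [0.517, -0.517, 0.482, -0.482]
wrist_force: [-0.3, 0.7, 3.0]
grip_width: 61.8
```

Request:
servo_tool:
  steps:
    - [[0, -0.005, 0, 0, 0, 0], [0, -0.015, 0, 0, 0, 0], [0, -0.03, 0, 0, 0, 0], [0, -0.03, 0, 0, 0, 0], [0, -0.03, 0, 0, 0, 0], [0, -0.02, 0, 0, 0, 0], [0, 0, 0, 0, 0, 0], [0, 0, 0, 0, 0, 0]]

```text
t: 24.67
position: [578.6, -112.9, 182.7]
ee_rot: [0.517, -0.517, 0.482, -0.483]
wrist_force: [0.1, -0.2, -3.6]
grip_width: 61.9
```

```bash
python3 - <<'E'
from h import *
plan([577.7,-261.6,170],4.1)
i=vision.camera_info('wrist')
im=vision.grab_frame('wrist')[:,:,::-1].copy()
cv2.imwrite('pics/w10.png',im)
cv2.imwrite('pics/s10.png',vision.grab_frame('scene')[:,:,::-1])
E
```

```text
t 24.67 pos [ 578.6 -112.9  182.7] heading 4.02 j [-0.4   0.23  1.6  -0.    1.31 -0.47] F [ 0.1 -0.2 -3.6] grip 61.9
turn [-0.08 -0.08  0.04] then shift mm [148.3  12.7 -11.5] | x dir [ 0.071 -0.997  0.   ] z dir [0.997 0.071 0.   ]
```

View pics/w10.png

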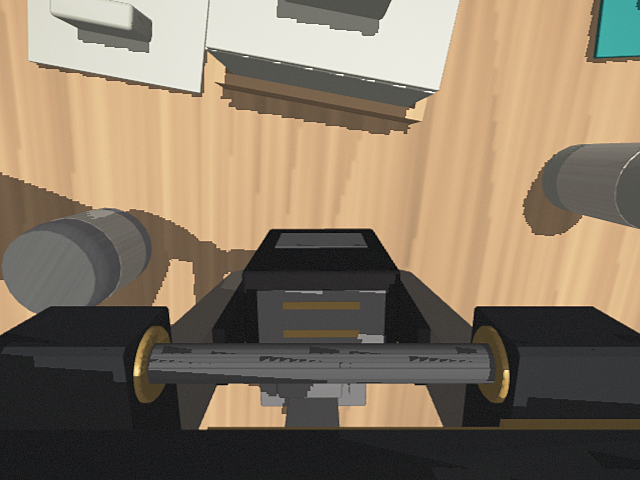

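View pics/s10.png

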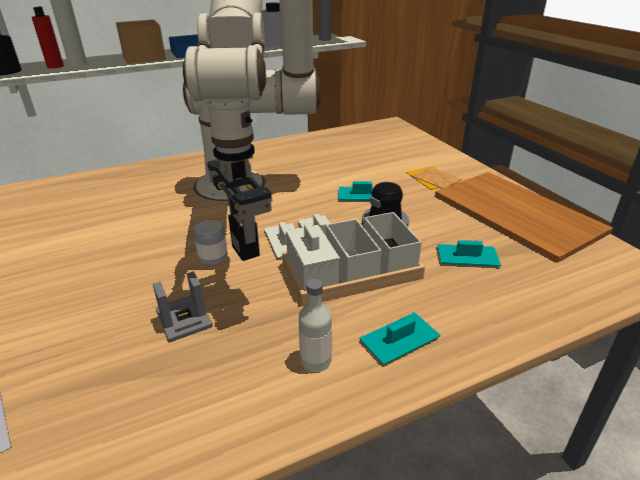

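```bash
python3 - <<'E'
from h import *
import pickle; i=pickle.load(open('w9.pkl','rb'))
w=ray('wrist',[(262,318),(368,318),(262,399),(367,399)],12,i); print(w.round(1), w[:2].mean(0).round(1))
# expected for base corners at centre (577.7,-261.6), 4.1deg
a=np.radians(4.1);R=np.array([[np.cos(a),-np.sin(a)],[np.sin(a),np.cos(a)]])
P=np.array([(-55,46),(55,46),(-55,-46),(55,-46)])@R.T+[577.7,-261.6]; print(P.round(1))
print('brass top',ray('top',np.array([(316,157)])/3.7+[380,190]-.35,12))
im=cv2.imread('pics/s0.png') if 0 else cv2.imread('pics/scene0.png')
cv2.imwrite('pics/c6.png',cv2.resize(im[265:345,140:225],None,fx=7,fy=7,interpolation=cv2.INTER_CUBIC))
print(proj('scene',np.c_[P,np.full(4,12)])); 
C=np.array([(x,y) for y in (27,43,-27,-43) for x in (-25,25)])@R.T+[577.7,-261.6]
print(((proj('scene',np.c_[C,np.full(8,96)])-[140,265])*7).round())
print(((proj('scene',np.c_[P,np.full(4,12)])-[140,265])*7).round())
E
```

```text
[[ 523.8 -216.3   12. ]
 [ 630.9 -208.8   12. ]
 [ 526.7 -310.6   12. ]
 [ 639.  -302.7   12. ]] [ 577.3 -212.5   12. ]
[[ 519.6 -219.7]
 [ 629.3 -211.8]
 [ 526.1 -311.4]
 [ 635.8 -303.5]]
brass top [[ 579.93565431 -264.88433619   12.        ]]
[[197.68657012 290.63251713]
 [213.0500006  320.26635923]
 [156.3614637  304.0408337 ]
 [168.77607796 335.97558978]]
[[329.  39.]
 [377. 131.]
 [382.  23.]
 [431. 114.]
 [147.  94.]
 [189. 191.]
 [ 92. 111.]
 [131. 209.]]
[[404. 179.]
 [511. 387.]
 [115. 273.]
 [201. 497.]]
```

View pics/c6.png

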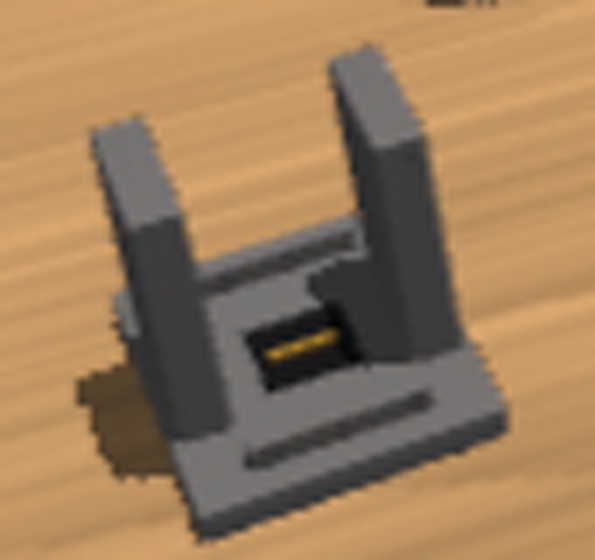

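```bash
python3 - <<'E'
from h import *
a=np.radians(-6);R=np.array([[np.cos(a),-np.sin(a)],[np.sin(a),np.cos(a)]])
for n,c in (('R',(575.1,40.4)),('L',(595.9,239.3))):
    P=np.array([(-72,40),(72,40),(-72,-40),(72,-40)])@R.T+c
    print(n,((proj('scene',np.c_[P,np.full(4,104)])-[280,200])*5).round())
im=cv2.imread('pics/scene0.png')
cv2.imwrite('pics/c7.png',cv2.resize(im[200:310,280:430],None,fx=5,fy=5,interpolation=cv2.INTER_CUBIC))
print('varn',proj('scene',[380,-147,90]))
E
```

```text
R [[194. 113.]
 [301. 278.]
 [ 33. 143.]
 [123. 315.]]
L [[571.  43.]
 [713. 192.]
 [424.  70.]
 [553. 225.]]
varn [[209.96761199 224.53198759]]
```

View pics/c7.png

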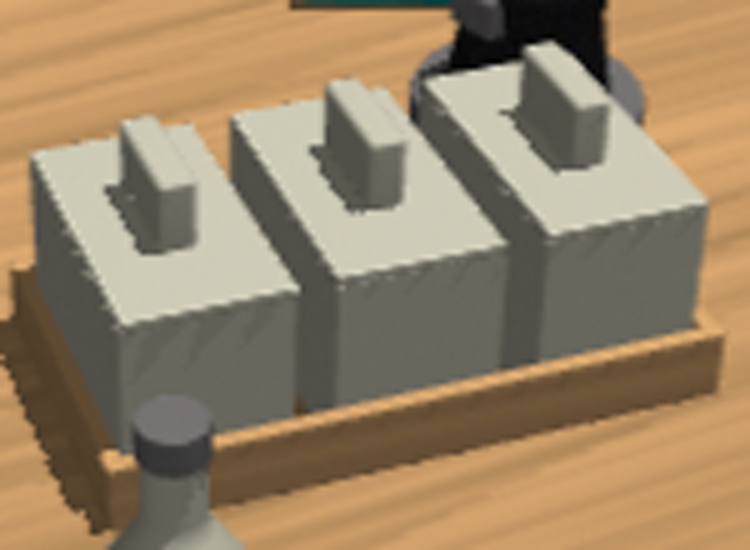

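Request:
servo_tool:
  steps:
    - [[0.015, 0, -0.001, 0, 0, 0], [0.03, 0, -0.002, 0, 0, 0], [0.03, 0, -0.002, 0, 0, 0], [0.03, 0, -0.002, 0, 0, 0], [0.027, 0, -0.002, 0, 0, 0], [0.0153, 0, -0.0015, 0, 0, 0], [0, 0.015, 0, 0, 0, 0], [0, 0, 0, 0, 0, 0], [0, 0, 0, 0, 0, 0], [0, 0, 0, 0, 0, 0]]

```text
t: 25.6
position: [577.8, -259.6, 166.7]
ee_rot: [-0.517, 0.517, -0.483, 0.481]
wrist_force: [-0.4, -0.5, -2.5]
grip_width: 62.0
```

```bash
python3 - <<'E'
from h import *
plan([578.5,-260.5,64.5],4.1)
s=manip.read_state(); 
im=vision.grab_frame('scene')[:,:,::-1].copy()
cv2.imwrite('pics/c8.png',cv2.resize(im[215:345,115:255],None,fx=4.5,fy=4.5,interpolation=cv2.INTER_CUBIC))
im=vision.grab_frame('top')[:,:,::-1].copy()
cv2.imwrite('pics/c9.png',cv2.resize(im[180:290,400:530],None,fx=5,fy=5,interpolation=cv2.INTER_CUBIC))
i=vision.camera_info('wrist')
cv2.imwrite('pics/w11.png',vision.grab_frame('wrist')[:,:,::-1])
import pickle; pickle.dump(i,open('w11.pkl','wb'))
E
```

```text
t 25.6 pos [ 577.8 -259.6  166.7] heading 4.07 j [-0.61  0.35  1.48  0.    1.31 -0.68] F [-0.4 -0.5 -2.5] grip 62.0
turn [ 0.07 -0.03 -0.07] then shift mm [  1.  102.2   0.6] | x dir [ 0.071 -0.997  0.   ] z dir [0.997 0.071 0.   ]
```

View pics/c8.png

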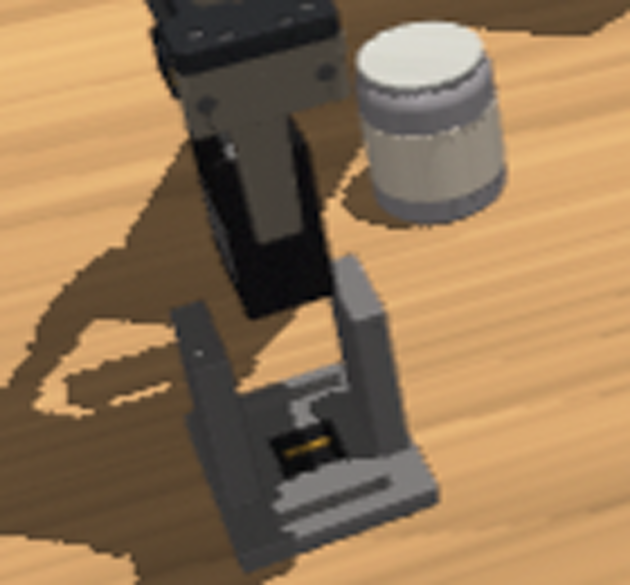

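View pics/c9.png

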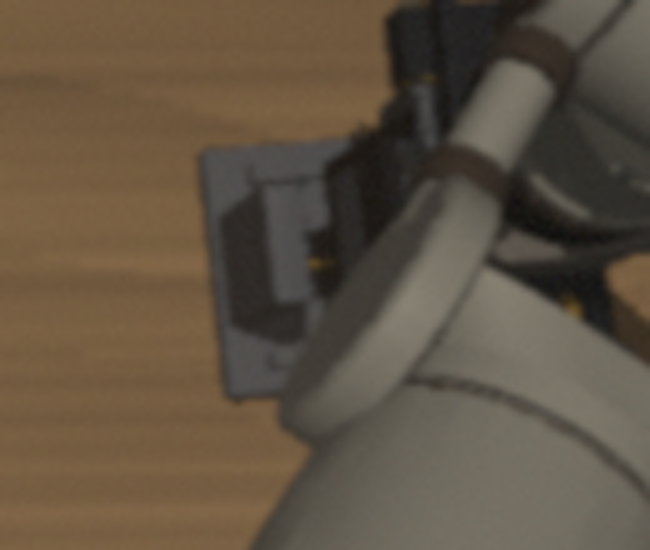

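View pics/w11.png

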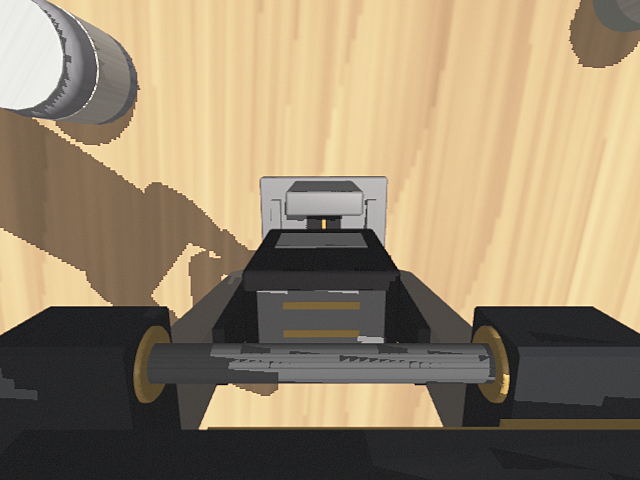

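```bash
python3 - <<'E'
from h import *
import pickle; i=pickle.load(open('w11.pkl','rb'))
im=cv2.imread('pics/w11.png')
cv2.imwrite('pics/c10.png',cv2.resize(im[160:260,240:410],None,fx=4.5,fy=4.5,interpolation=cv2.INTER_CUBIC))
print(ray('wrist',[(261,178),(387,177)],12,i).round(1))
print(ray('wrist',[(286,192),(362,192),(364,215),(286,215)],96,i).round(1))
a=np.radians(4.1);R=np.array([[np.cos(a),-np.sin(a)],[np.sin(a),np.cos(a)]])
print(np.array([(-55,46),(55,46)])@R.T+[578.5,-260.5]);print(np.array([(-25,43),(25,43),(25,27),(-25,27)])@R.T+[578.5,-260.5])
E
```

```text
[[ 523.3 -221.6   12. ]
 [ 630.2 -213.    12. ]]
[[ 552.5 -222.1   96. ]
 [ 600.4 -218.6   96. ]
 [ 603.1 -233.2   96. ]
 [ 553.2 -236.8   96. ]]
[[ 520.3518745  -218.55008342]
 [ 630.07036062 -210.68536455]]
[[ 550.48959032 -219.39748244]
 [ 600.36162947 -215.82261023]
 [ 601.50558858 -231.78166275]
 [ 551.63354943 -235.35653497]]
```

View pics/c10.png

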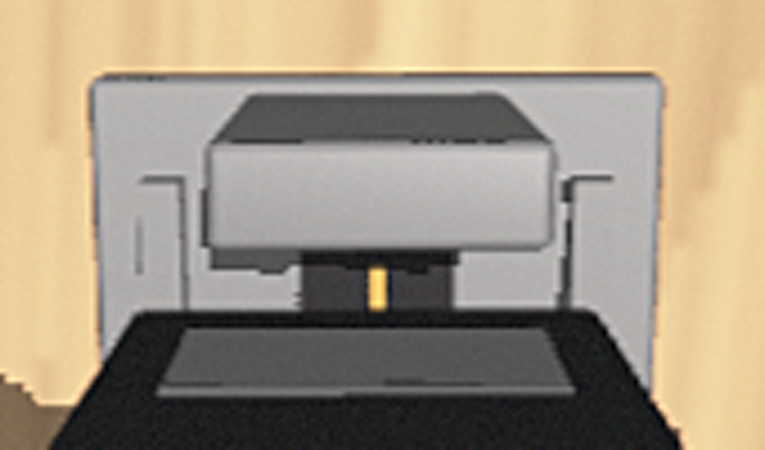

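Request:
servo_tool:
  steps:
    - [[0.002, 0.005, 0.0005, 0, 0, 0], [0, 0.02, 0, 0, 0, 0], [0, 0.02, 0, 0, 0, 0], [0, 0.02, 0, 0, 0, 0], [0, 0, 0, 0, 0, 0], [0, 0, 0, 0, 0, 0]]

```text
t: 26.25
position: [578.0, -261.6, 101.1]
ee_rot: [-0.517, 0.517, -0.483, 0.481]
wrist_force: [0.7, -0.7, -1.5]
grip_width: 62.1
```

```bash
python3 - <<'E'
from h import *
plan([579,-262,64.5],4.1)
im=vision.grab_frame('scene')[:,:,::-1].copy()
cv2.imwrite('pics/c11.png',cv2.resize(im[215:345,115:255],None,fx=4.5,fy=4.5,interpolation=cv2.INTER_CUBIC))
E
```

```text
t 26.25 pos [ 578.  -261.6  101.1] heading 4.04 j [-0.62  0.42  1.52  0.    1.2  -0.69] F [ 0.7 -0.7 -1.5] grip 62.1
turn [ 0.13 -0.06 -0.1 ] then shift mm [ 0.4 36.6  1. ] | x dir [ 0.071 -0.997  0.   ] z dir [0.997 0.071 0.   ]
```

View pics/c11.png

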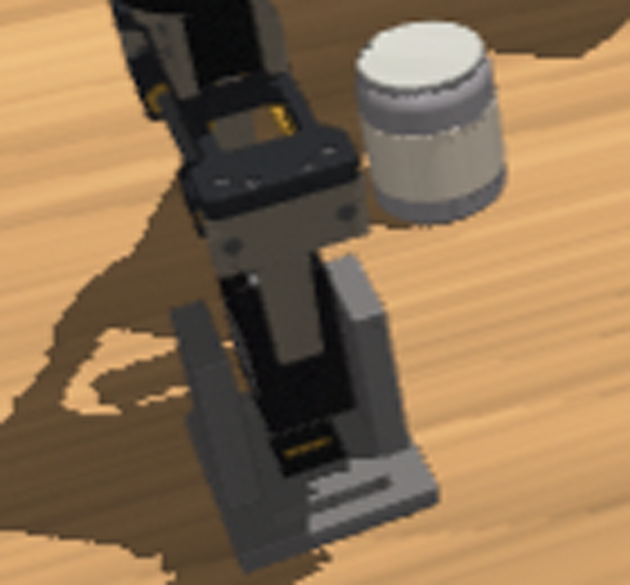

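Between the cheeks with no contact. Lowering on.

Request:
servo_tool:
  steps:
    - [[0, 0.01, 0.001, 0, 0, 0], [0, 0.01, 0, 0, 0, 0], [0, 0.006, 0, 0, 0, 0], [0, 0.004, 0, 0, 0, 0], [0, 0.002, 0, 0, 0, 0], [0, 0, 0, 0, 0, 0], [0, 0, 0, 0, 0, 0]]

```text
t: 26.88
position: [579.8, -262.4, 70.3]
ee_rot: [0.517, -0.517, 0.482, -0.482]
wrist_force: [-0.0, -0.2, -1.0]
grip_width: 61.7
```

Request:
servo_tool:
  steps:
    - [[0, 0.001, 0, 0, 0, 0], [0, 0.001, 0, 0, 0, 0], [0, 0, 0, 0, 0, 0]]

```text
t: 27.13
position: [579.8, -262.3, 68.3]
ee_rot: [0.517, -0.517, 0.482, -0.482]
wrist_force: [-0.1, 0.1, -2.7]
grip_width: 62.3
```

Request:
servo_tool:
  steps:
    - [[0, 0.001, 0, 0, 0, 0], [0, 0.001, 0, 0, 0, 0], [0, 0.001, 0, 0, 0, 0], [0, 0, 0, 0, 0, 0]]

```text
t: 27.47
position: [579.6, -262.2, 64.9]
ee_rot: [-0.517, 0.517, -0.482, 0.482]
wrist_force: [-0.1, 0.9, -2.3]
grip_width: 62.5
```

Request:
servo_tool:
  steps:
    - [[0, 0.0007, 0, 0, 0, 0], [0, 0, 0, 0, 0, 0]]

```text
t: 27.63
position: [579.8, -262.4, 64.6]
ee_rot: [0.517, -0.517, 0.482, -0.482]
wrist_force: [0.7, 0.8, -2.1]
grip_width: 62.0
```

Request:
servo_tool:
  steps:
    - [[0, 0.0007, 0, 0, 0, 0], [0, 0.0005, 0, 0, 0, 0], [0, 0, 0, 0, 0, 0]]

```text
t: 27.88
position: [579.8, -262.4, 64.5]
ee_rot: [-0.517, 0.517, -0.482, 0.482]
wrist_force: [-3.6, 0.7, 5.6]
grip_width: 61.6
```

Request:
servo_tool:
  steps:
    - [[0, 0, 0, 0, 0, 0], [0, 0, 0, 0, 0, 0], [0, 0, 0, 0, 0, 0], [0, 0, 0, 0, 0, 0], [0, -0.01, 0, 0, 0, 0], [0, -0.03, 0, 0, 0, 0], [0, -0.04, 0, 0, 0, 0], [0, -0.04, 0, 0, 0, 0], [0, -0.03, 0, 0, 0, 0], [0, 0, 0, 0, 0, 0], [0, 0, 0, 0, 0, 0]]
  claw: 0.8

```text
t: 28.8
position: [581.1, -263.2, 216.9]
ee_rot: [0.518, -0.517, 0.48, -0.484]
wrist_force: [0.4, 0.2, -0.2]
grip_width: 82.9
```

```bash
python3 - <<'E'
from h import *
plan([579,-262,64.5],4.1)
i=vision.camera_info('wrist')
im=vision.grab_frame('wrist')[:,:,::-1].copy(); cv2.imwrite('pics/w12.png',im)
cv2.imwrite('pics/s12.png',vision.grab_frame('scene')[:,:,::-1])
hsv=cv2.cvtColor(im,cv2.COLOR_BGR2HSV)
m=((hsv[...,1]>110)&(abs(hsv[...,0].astype(int)-20)<10)).astype(np.uint8)*255
m[:180]=0;m[320:]=0;m[:,:270]=0;m[:,400:]=0
cs,_=cv2.findContours(m,cv2.RETR_EXTERNAL,cv2.CHAIN_APPROX_NONE)
for c in cs:
    if cv2.contourArea(c)<30: continue
    print(cv2.boundingRect(c),cv2.minAreaRect(ray('wrist',c[:,0,:],92,i)[:,:2].astype(np.float32)))
E
```

```text
t 28.8 pos [ 581.1 -263.2  216.9] heading 4.03 j [-0.61  0.32  1.42 -0.    1.4  -0.68] F [ 0.4  0.2 -0.2] grip 82.9
turn [-0.28 -0.07  0.23] then shift mm [ -1.4 152.4  -2. ] | x dir [ 0.071 -0.997  0.   ] z dir [0.997 0.071 0.   ]
(301, 238, 37, 4) ((579.3257446289062, -268.1572265625), (28.80583381652832, 2.472062349319458), 4.032496452331543)
(300, 223, 38, 4) ((578.0706787109375, -255.9778594970703), (29.323915481567383, 2.423736572265625), 4.0403618812561035)
```

View pics/w12.png

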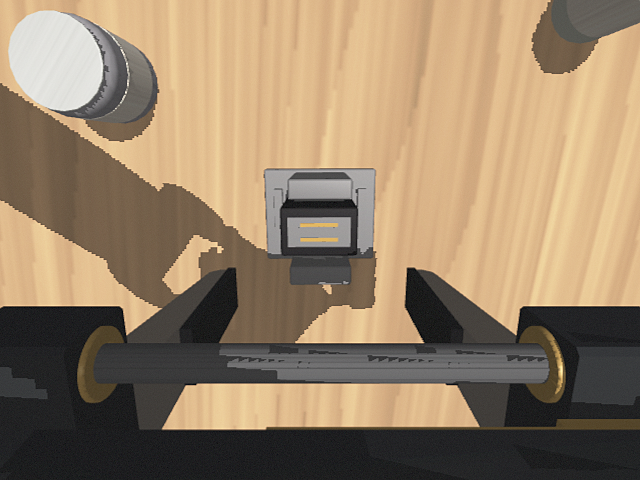

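View pics/s12.png

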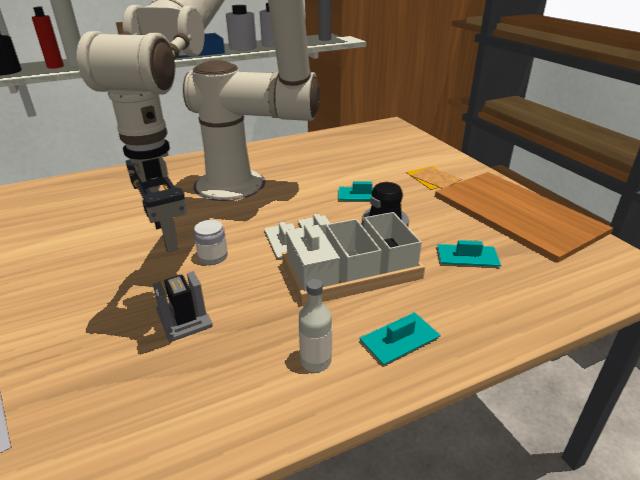

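```bash
python3 - <<'E'
import cv2
im=cv2.imread('pics/w12.png')
cv2.imwrite('pics/c12.png',cv2.resize(im[160:295,250:390],None,fx=4.4,fy=4.4,interpolation=cv2.INTER_CUBIC))
im=cv2.imread('pics/s12.png')
cv2.imwrite('pics/c13.png',cv2.resize(im[260:345,140:225],None,fx=7,fy=7,interpolation=cv2.INTER_CUBIC))
E
```

```text
(no output)
```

View pics/c12.png

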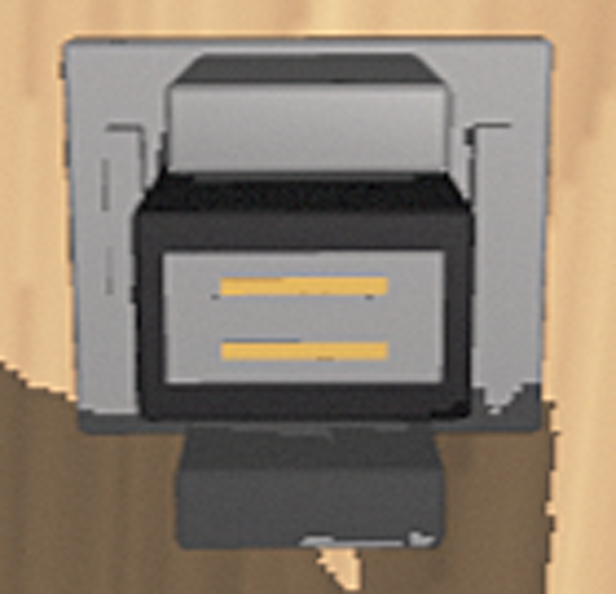

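View pics/c13.png

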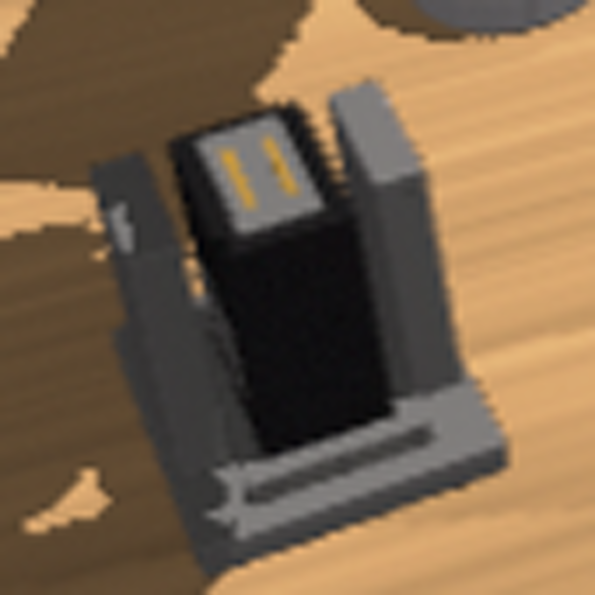

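```bash
python3 - <<'E'
from h import *
cv2.imwrite('pics/t13.png',vision.grab_frame('top')[:,:,::-1])
print(manip.close_job())
E
```

```text
the job is handed in; nothing more can be done
None
```

View pics/t13.png

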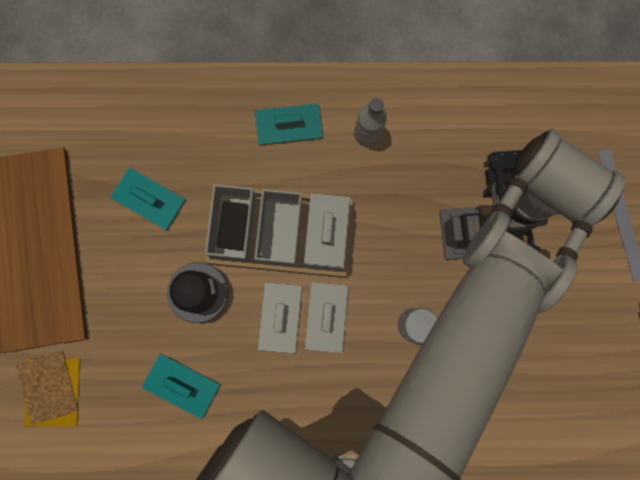

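The battery is in the charger bay and the job was handed in at about 29 s of the 72 s; the hand-in gave no verdict.

I took the left lid off first and found the sanding block, then the middle lid and found the battery. Both lids were laid flat on the bench, handles up. The right tub stayed shut. I lifted the battery out by its 40 mm faces, set it on the bench, gripped it again by its ends and lowered it into the bay until it touched the floor.

**Last checks**
- **Battery position:** in the wrist picture it is about 1 mm off the bay's centre along and across the bay, and turned about 4.0° against the bay's roughly 4.1°.
- **Battery height:** the tool's height at contact puts its foot about 12 mm above the bench, which is the bay floor. In the scene picture it stands upright between the cheeks.
- **Everything else:** the final top view shows the two lids lying flat, the right lid on its tub, and the sanding block, sander, glue and varnish looking undisturbed. The gripper was clear above the charger.

**Disagreements:** the scene camera's calibration sits about 2.5 px off from the top camera's. The charger's position also differed by about 3 mm between the top and wrist views, so I used a middle value.

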